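Bring the beard brush to the faucet on the rail carriage

TASK

Lay the small wooden brush in the dish of the carriage on the curved rail and let go of it. Then push the carriage gently along the rail and round the bend towards the faucet until it clicks fully home in the catch at the far end. Never force it if it binds: a push of 5 to 15 N is plenty, 20 N is too much. Leave the brush lying flat in the dish and the other things where they are.

Things in the scene. Friction and masses are not known exactly. Their poses are not given: they have to be found in the camera images.
- rail: Low aluminium C-rail screwed to the ledge, 26 wide, 15 high, captive groove. Origin: centre of the bend, at ledge level. Start leg: centreline x=-80, from an end cap at y=185 to y=0. The bend (centreline radius 80 about the origin) turns it towards +x into a rigid straight exit leg 150 long, tangent to the bend, ending at the catch. At a 90 degree turn the exit leg lies at y=-80. Lengths in mm.
- bend_start (a point): On the rail at its frame's (-80, 0, 15): where start leg meets bend, on top. The bend was formed by hand: it turns between 75 and 105 degrees and the exit leg's direction is not measured. The carriage is home, whatever the turn, when its origin is 128 mm from the rail's origin on the exit leg, 100 mm along that leg from the end of the bend.
- carriage: Grey plastic carriage, 0.26-0.42 kg, captive on the rail, slides on two trucks 60 mm apart with 1 mm side play. Origin midway between them at ledge level; x ahead (towards the catch), y left, z up. Driven on its tab along its x it runs with 1 to 3 N, in the bend (origin 74 mm from the rail's) with about 5 N; pushed across, or held to a path that is not the rail's, it binds and the force climbs.
- dish (a point): Middle of the floor of the carriage's open dish, at x=+2 mm of the carriage, 22 mm above the ledge. Inside 82 mm (carriage x) by 54 mm (y); rim 8 mm above the floor, walls 3 mm. The brush lies lengthwise along the carriage's x.
- tab (a point): Middle of the rear face of the carriage's upright push tab, at x=-78, y=0 of the carriage, 39 mm above the ledge. The tab is 8 mm thick, 36 mm wide, from the deck (22 mm above the ledge, 36 wide) up to 56 mm; 28 mm of free deck between tab and dish; nothing behind the tab but the bare rail, top at 15 mm.
- stud (a point): Centre of the steel stud (14 mm round, 18 to 30 mm above the ledge) at x=+60 mm of the carriage. The catch at the end of the exit leg, a black housing 48 mm wide and 31 mm high, grips it with two sprung rollers in front of a rubber stop: passing them takes 6 to 14 N, then the resistance drops and they pull it the last 2 mm home and hold it.
- brush: Small wooden beard brush, 66 mm long (x), 32 wide (y), 26 high, lying on its dark bristles: oval wooden back from 14 to 26 mm up, bristle block 54 x 24 mm below. Origin: centre of its underside, z up; 35 to 70 g.
- trimmer: Black trimmer, 165 mm long (x), 40 wide, 36 high, with two clear guard combs clipped on; bystander. Origin: centre of its underside.
- comb: Steel mustache comb lying flat, 88 x 26 mm, 5 mm thick; bystander. Origin: centre of its underside.
- balm_jar: Round jar with aluminium lid, 52 mm across, 34 mm high; bystander, in the crook of the rail. Origin: centre of its underside.
- lotion: Bottle 44 mm across, 110 mm high; bystander. Origin: centre of its underside.
- tumbler: Glass tumbler 68 mm across, 85 mm high; bystander. Origin: centre of its underside.
- soap: Soap bar (70 x 46 mm) on a round white dish 104 mm across, 30 mm high in all; bystander. Origin: centre of its underside.
Things that resemble listed ones, but are neither listed nor needed, are in the scene too. What is shaped like the carriage but pink is not meant.

How it is judged:
On the way, in this order (a step that is already met when the one before it is completed fails the run):
1. the brush lies flat in the dish, released, while the carriage is still on the start leg (x of brush in the frame of carriage between -0.018 and 0.022 m and y of brush in the frame of carriage between -0.018 and 0.018 m and z of brush in the frame of carriage between 0.018 and 0.028 m and angle between brush's own z axis and vertical below 0.2 rad and contact force between the fingers and brush below 0.1 N and y of carriage in the frame of rail above 0.05 m and x of carriage in the frame of rail below -0.07 m), for 0.2 s.
2. the carriage, with the brush in its dish, has come round the bend (x of brush in the frame of carriage between -0.018 and 0.022 m and y of brush in the frame of carriage between -0.018 and 0.018 m and z of brush in the frame of carriage between 0.018 and 0.028 m and angle between brush's own z axis and vertical below 0.2 rad and x of carriage in the frame of rail above 0 m and y of carriage in the frame of rail below -0.05 m), for 0.05 s.
At the end, for the whole second after the job is handed in: The carriage is clicked home in the catch: its origin at least 125.5 mm (home: 128) from the centre of the bend, on the exit leg, at rest and released; the brush lies flat (tilt under 0.2 rad) in the dish, within 20 mm of the dish's middle lengthwise and 18 mm sideways, released and at rest (x of brush in the frame of carriage between -0.018 and 0.022 m and y of brush in the frame of carriage between -0.018 and 0.018 m and z of brush in the frame of carriage between 0.018 and 0.028 m and angle between brush's own z axis and vertical below 0.2 rad and contact force between the fingers and brush below 0.1 N and x of carriage in the frame of rail above 0.06 m and horizontal distance between carriage and rail above 0.1255 m and linear speed of carriage below 0.005 m/s and linear speed of brush below 0.01 m/s); the robot touches nothing.
It fails at once if the carriage is forced by the fingers with more than 40 N (all its contacts added up) against the rail, its catch and its stop (contact force between carriage and rail above 40 N and contact force between the fingers and carriage above 1 N).
It fails at once if one of the other things on the ledge is shifted by more than 15 mm (distance of any of trimmer, comb, balm_jar, lotion, tumbler, soap from where it was at the start of the episode above 0.015 m).
It also fails if it takes over 72 s, if anything falls off the work surface, if the arm or the gripper's body presses on something with over 40 N, if the wrist force passes 120 N, or if a joint passes its speed limit or range.

ROBOT

A 6-joint arm with a two-finger parallel gripper is mounted at the origin on the work surface. World frame = base frame: x ahead of the robot, y to its left, z up, the work surface at z = 0. Lengths are in m, angles in rad, forces in N, time in s.
With the tool pointing down it reaches from about 0.325 to 0.925 m from the base axis. Payload 3.1 kg.
Tool frame: the origin (TCP) lies at the very end of the fingers, on their centre line; the grasp point (between the pads) lies 19 mm behind it (grip_depth is the distance from the TCP to the grasp point, in m); z points along the fingers, y is the line along which they close (so a half turn about z gives the same grasp; the last joint's range is limited). The gripper opens to 85 mm and grips with 20 to 120 N. Pads are 22 mm wide; open, the fingers measure 114 mm over their backs; the gripper's body (76 mm by 85 mm) begins 54 mm behind the grasp point. The pads swing forward as they close: fully open they stand 13 mm farther back than shut.
Start: joints at [-1.342, 0.217, 1.613, -0, 1.311, -0.112], TCP at [0.209, -0.589, 0.231] pointing down, gripper open.
Joint ranges: [-2.75, 2.75], [-0.78, 2.1], [0.31, 2.55], [-1.13, 4.27], [0.13, 2.63], [-2.58, 2.58]. Speed limits (rad/s): [2.79, 2.79, 3.14, 3.14, 3.14, 3.14].

INTERFACE

Orientations are given as a unit quaternion [x, y, z, w].
In Python, from station import * gives the robot as it stands.
- The arm moves only by the tool drive_tool, never from a script. Its argument "increments" is a list of rows, each a list of 7 numbers: the shift along the tool's x, y, z in units of 50 mm (1.0 is 50 mm), then the turn, a rotation vector about the tool's x, y, z in degrees, then the opening, from 0 (shut) to 1 (fully open). A call has 1 to 12 rows; each row shifts and turns the commanded pose from where the row before left it, along the tool's axes as they then stand; what a row does not reach is not made up. A row lasts 1/10 s, in which the tool goes at most 50 mm and 8.59 degrees, less where a joint would pass 70% of its speed; a pose out of reach is approached as far as the arm can. A call is refused whole if a number of a shift passes 1 or a number of a turn 8.59, either way. A call with a gripper value outside its range is refused whole. The fingers move at their own pace and stop on an object; "grip_force" is the grip in N (left out, the last holds). Time passes only in rows, so rows that do not move let the fingers close. It gives the time, the measured TCP pose, the force, the opening and the grip force at its end, in the units of the state.
- get_obs(): the state, without advancing time (a new reading comes with each control period).
- capture(name): name is "side" or "top"; returns (picture, depth): 400x640x3 uint8, red, green, blue; 400x640 float32, m along the optical axis (not along the pixel's ray), 0 where there is no reading.
- camera_model(name): a dict with "vertical_fov" (degrees; the focal length in pixels is half the picture's height over the tangent of half this angle, whatever the lens; pixels are square), "cx", "cy" (the principal point, pixels), "D" ([k1, k2, p1, p2, k3] as OpenCV has them; the pictures are not rectified), "position" and "orientation" of the camera in the world. Camera axes: x right, y up, looking along -z (the intrinsics and any distortion apply to the point x, -y, -z); pixel columns grow to the right and rows downward; lengths in m; the calibration is good to about 2 mm. A picture is of the moment at which its call begins. camera_model takes no time and is no camera call.
- hand_in(): hands the job in; it is judged then, once.
The state is a dict: "clock": time; "joint_pos": joint angles; "joint_velocities": joint speeds; "joint_efforts": joint torques, N m; "eef_pos": TCP position; "ee_rot": TCP orientation; "force": force on the tool from outside, world axes, zero at the start; "moment": the same for the moment, N m; "finger_gap": finger opening in m; "finger_force": force on a finger pad.
Only numpy, scipy, OpenCV 4.12 (cv2) and the standard library are available. Lean on these libraries where they do the work, as an engineer would, in place of code of your own. Each camera call takes 0.05 s, during which the arm holds its last target. There are 200 camera calls.

## Working session

There is one attempt and no reset: what is moved stays moved. The work goes in short steps, Python scripts to look and compute and a tool call to move; the robot and the scene stay as the last step left them, time stands still between calls to the robot, and variables do not carry over. Pictures are saved under pics/ and viewed, at most 10 in all, crops included, and the job is handed in when it is done.

Besides the shell and the picture viewer there is one more tool, called after "Call:" by a JSON object that holds its "op" and its "data", one argument or row to a line. drive_tool: Moves the arm, as the interface text tells. Its arguments: {"type":"object","properties":{"increments":{"type":"array","items":{"type":"array","items":{"type":"number"}}},"grip_force":{"type":"number"}},"required":["increments"]}

```bash
mkdir -p pics; ls; cat > h.py <<'E'
import numpy as np, cv2
from scipy.spatial.transform import Rotation as R
from station import *
def K(m):
    f=200/np.tan(np.radians(m['vertical_fov'])/2)
    return np.array([[f,0,m['cx']],[0,f,m['cy']],[0,0,1.]])
def rays(m,uv):
    p=cv2.undistortPoints(np.float64(uv).reshape(-1,1,2),K(m),np.array(m['D'],float)).reshape(-1,2)
    return np.c_[p[:,0],-p[:,1],-np.ones(len(p))]
def world(m,uv,d):
    return R.from_quat(m['orientation']).apply(rays(m,uv)*np.asarray(d).reshape(-1,1))+m['position']
def atz(m,uv,z):
    r=R.from_quat(m['orientation']).apply(rays(m,uv)); o=np.array(m['position'])
    return o+r*((z-o[2])/r[:,2])[:,None]
def proj(m,P):
    c=R.from_quat(m['orientation']).inv().apply(np.atleast_2d(P)-m['position'])
    return cv2.projectPoints(c*[1,-1,-1],np.zeros(3),np.zeros(3),K(m),np.array(m['D'],float))[0].reshape(-1,2)
E
python3 - <<'E'
from h import *
for n in('top','side'):
    im,d=capture(n); np.savez(f'{n}0.npz',im=im,d=d); cv2.imwrite(f'pics/{n}0.png',im[:,:,::-1]); print(n,camera_model(n),(d==0).mean())
print(get_obs())
E
```

```text
pics
top {'vertical_fov': 45.33336733811113, 'cx': 316.201063340697, 'cy': 192.2458819084988, 'D': array([-0.05451929,  0.        ,  0.        ,  0.        ,  0.        ]), 'position': array([ 0.37068077, -0.00445789,  1.28386349]), 'orientation': array([-0.04729666,  0.04883245,  0.71586847, -0.6949178 ])} 0.00417578125
side {'vertical_fov': 54.378884092988976, 'cx': 315.057479782948, 'cy': 199.02146334156149, 'D': array([0.00540636, 0.        , 0.        , 0.        , 0.        ]), 'position': array([-0.04089391,  0.63698658,  0.66136039]), 'orientation': array([-0.16546683,  0.43117019,  0.83078915, -0.31064832])} 0.00390625
{'clock': 0.1, 'joint_pos': array([-1.34222921e+00,  2.17681856e-01,  1.61479583e+00,  4.71905493e-05,
        1.31130312e+00, -1.12199231e-01]), 'joint_velocities': array([ 9.13082683e-04, -1.55754220e-03, -3.92511103e-03, -6.44083773e-04,
       -5.66321217e-06, -6.16519978e-04]), 'joint_efforts': array([-1.30706831e-04, -3.98073721e+01, -3.04968274e+01, -9.21344963e-05,
        4.21712495e-03,  1.39115940e-05]), 'eef_pos': array([ 0.2087464 , -0.58832284,  0.23008533]), 'ee_rot': array([ 9.85520309e-01,  1.69553896e-01, -4.08616913e-05, -1.09355097e-03]), 'force': array([-0.19657009,  0.24012281, -0.17548679]), 'moment': array([-0.00979198,  0.06196395,  0.00031549]), 'finger_force': 0.0, 'finger_gap': 0.08531915597982677}
```

View pics/top0.png

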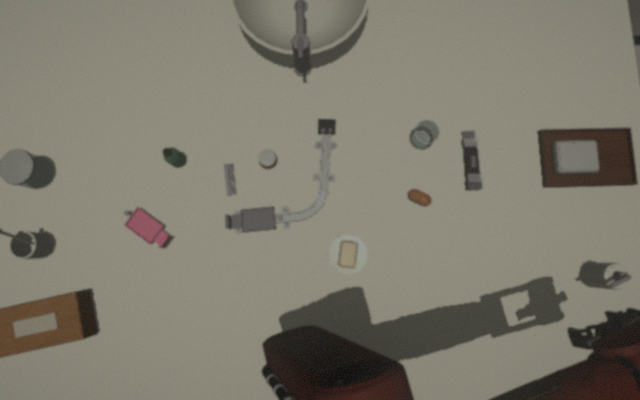

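View pics/side0.png

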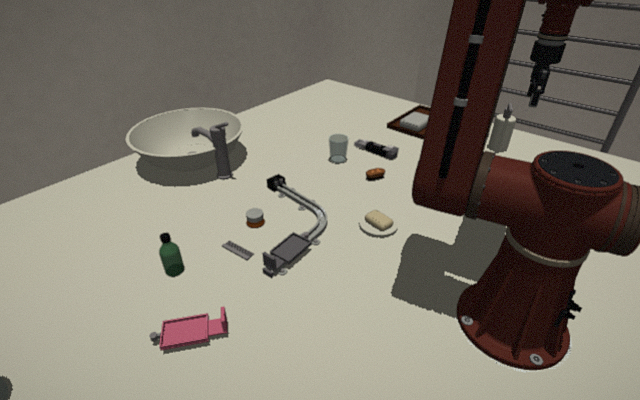

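Top view: the grey carriage is at (258,219) with its tab at (232,221). The rail bends up to the black catch at (326,127), and the brush is the brown oval at (419,197). The lookalike is the pink carriage at (147,226). It is excluded by its colour and because it is not on a rail. I'll confirm in an enlarged crop and measure.

```bash
python3 - <<'E'
from h import *
t=np.load('top0.npz'); im=t['im']; d=t['d']
c=cv2.convertScaleAbs(cv2.resize(im[115:245,215:445],None,fx=3.4,fy=3.4,interpolation=cv2.INTER_CUBIC),alpha=1.5)
cv2.imwrite('pics/crop1.png',c[:,:,::-1])
s=np.load('side0.npz')
for n,q,(u0,u1,v0,v1) in(('top',t,(400,440,180,212)),('side',s,(360,392,162,184))):
    m=camera_model(n); I=q['im'].astype(int)
    u,v=np.meshgrid(range(u0,u1),range(v0,v1)); u=u.ravel();v=v.ravel()
    px=I[v,u]; k=(px[:,0]-px[:,2]>35)&(px[:,0]>1.5*px[:,2]); uv=np.c_[u,v][k]
    P=world(m,uv,q['d'][uv[:,1],uv[:,0]])
    print(n,k.sum(),uv.mean(0),'z pct',np.percentile(P[:,2],[5,25,50,75,95]).round(4))
    top=P[P[:,2]>np.percentile(P[:,2],95)-.006] if n=='top' else P
    r=cv2.minAreaRect(np.float32(top[:,:2]*1000)); w,V=np.linalg.eigh(np.cov(top[:,:2].T))
    print(len(top),r,'ctr',top.mean(0),'axis',np.degrees(np.arctan2(*V[::-1,1])))
m=camera_model('top')
# heightmap of the rail region
u,v=np.meshgrid(range(200,350),range(105,250)); uv=np.c_[u.ravel(),v.ravel()]
P=world(m,uv,d[uv[:,1],uv[:,0]]); 
led=np.median(P[:,2]); print('ledge z',led)
np.save('P.npy',P.reshape(145,150,3))
E
```

```text
top 209 [419.53588517 196.91866029] z pct [0.0224 0.0249 0.0265 0.0284 0.0307]
163 ((462.3629150390625, -148.88040161132812), (49.374183654785156, 338.5500183105469), 24.110628128051758) ctr [ 0.52117313 -0.28153035  0.03521235] axis 110.28885642453528
side 111 [374.81981982 171.69369369] z pct [0.0197 0.0226 0.0239 0.0249 0.0257]
111 ((268.2561340332031, 153.40463256835938), (55.480010986328125, 1146.56982421875), 29.820199966430664) ctr [ 0.51434197 -0.27502408  0.02868574] axis 120.90645419218788
ledge z 0.0012834980842834076
```

View pics/crop1.png

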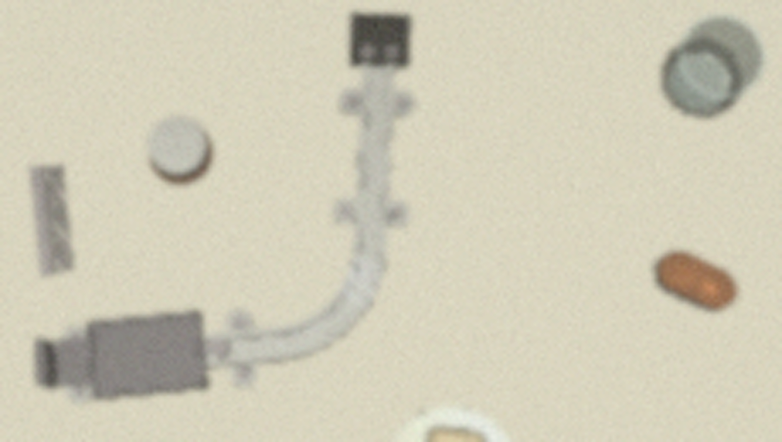

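The crop confirms the grey carriage (dish 90–205, 312–398; tab at 45,362) and the brown brush at (695,280). Next I'll fit the rail, carriage and brush numerically.

```bash
cat > fit.py <<'E'
from h import *
from scipy.optimize import least_squares
def cl(p,s):  # rail frame centreline (mm): s from 0 at end cap
    T=p; s=np.atleast_1d(s).astype(float); out=np.zeros((len(s),3)); L=80*T
    a=s<185; out[a]=np.c_[np.full(a.sum(),-80),185-s[a],np.full(a.sum(),-np.pi/2)]
    b=(s>=185)&(s<185+L); t=(s[b]-185)/80; out[b]=np.c_[-80*np.cos(t),-80*np.sin(t),-np.pi/2+t]
    c=s>=185+L; e=s[c]-185-L; out[c]=np.c_[-80*np.cos(T)+e*np.sin(T),-80*np.sin(T)-e*np.cos(T),np.full(c.sum(),-np.pi/2+T)]
    return out
def w(x0,y0,yaw,q):
    c,s=np.cos(yaw),np.sin(yaw); return np.c_[x0+c*q[:,0]-s*q[:,1],y0+s*q[:,0]+c*q[:,1]]
if __name__=='__main__':
    t=np.load('top0.npz'); m=camera_model('top'); im=t['im']
    d=cv2.medianBlur(t['d'],5)
    u,v=np.meshgrid(range(640),range(400)); uv=np.c_[u.ravel(),v.ravel()]
    H=world(m,uv,d.ravel())[:,2].reshape(400,640)
    reg=np.zeros((400,640),bool); reg[120:232,215:345]=1; reg[:190,:285]=0
    g=cv2.cvtColor(im,cv2.COLOR_RGB2GRAY)
    rail=reg&(H>.0085)&(g>120); rail[:,:285]=0; rail[:137]=0
    print('rail px',rail.sum(),'H',np.percentile(H[rail],[10,50,90]).round(4), 'ledge',np.median(H[reg]))
    vv,uu=np.nonzero(rail); P=atz(m,np.c_[uu,vv],.015)[:,:2]*1000
    car=reg&(g<125); car[:200]=0
    vv,uu=np.nonzero(car); k=(H[vv,uu]>.012); uu=uu[k];vv=vv[k]
    print('car px',len(uu),'H',np.percentile(H[vv,uu],[5,50,95]).round(4))
    C=atz(m,np.c_[uu,vv],.025)[:,:2]*1000
    a=(uu>243)&(uu<277); r=cv2.minAreaRect(np.float32(C[a])); print('dish rect',r)
    D=C[a].mean(0)
    # straight-leg info: dish centroid lies on start leg
    def res(p):
        x0,y0,yaw,T=p; ss=np.arange(150,185+80*T+150,1.); L=w(x0,y0,yaw,cl(T,ss))
        dd=np.sqrt(((P[:,None]-L[None])**2).sum(2)).min(1)
        Rm=np.array([[np.cos(yaw),np.sin(yaw)],[-np.sin(yaw),np.cos(yaw)]]); q=Rm@(D-[x0,y0])
        cat=atz(m,[[326.4,126.8]],.031)[0,:2]*1000; 
        return np.r_[dd/5,(q[0]+80)*1.5]
    best=min((least_squares(res,[P[:,0].mean()+dx,P[:,1].mean()+dy,y,1.57]) for y in(-1.6,1.6,0,3.1) for dx in(-40,40) for dy in (40,)),key=lambda s:s.cost)
    x0,y0,yaw,T=best.x; print('rail',best.x.round(3),'T',np.degrees(T),'yaw',np.degrees(yaw),'rms',np.sqrt(2*best.cost/len(P))*5)
    q=np.array([[np.cos(yaw),np.sin(yaw)],[-np.sin(yaw),np.cos(yaw)]])@(D-[x0,y0]); print('dish in rail',q)
    np.save('rail.npy',np.r_[best.x,q])
    # brush in both views on plane z=.022
    for n,(u0,u1,v0,v1) in(('top',(400,440,180,212)),('side',(360,392,162,184))):
        z=np.load(n+'0.npz'); mm=camera_model(n); I=z['im'].astype(int); k=np.zeros((400,640),bool)
        k[v0:v1,u0:u1]=((I[...,0]-I[...,2]>35)&(I[...,0]>1.5*I[...,2]))[v0:v1,u0:u1]
        vv,uu=np.nonzero(k); B=atz(mm,np.c_[uu,vv],.022)[:,:2]*1000; W,V=np.linalg.eigh(np.cov(B.T))
        print(n,'brush',B.mean(0).round(1),'rect',cv2.minAreaRect(np.float32(B)),'axis',np.degrees(np.arctan2(V[1,1],V[0,1])))
    # overlays
    S=185+80*T
    pts3=[]
    for off in(-13,0,13):
        c=cl(T,np.arange(20,S+150,6)); c[:,0]+=-off*np.sin(c[:,2]); c[:,1]+=off*np.cos(c[:,2]); pts3.append(np.c_[w(x0,y0,yaw,c),np.full(len(c),15.)])
    xc=q[1]+2 # carriage origin y in rail frame (x ahead = -y)
    print('carriage origin y in rail',xc)
    f=np.array([[x,y] for x,y in((-42,-30),(46,-30),(46,30),(-42,30),(-78,18),(-78,-18))],float); f[4:,0]=-78
    cc=np.c_[-80+f[:,1],xc-f[:,0]]; z=np.r_[np.full(4,30.),56,56]; pts3.append(np.c_[w(x0,y0,yaw,cc),z])
    e=S+150; c=cl(T,[e]); pts3.append(np.c_[w(x0,y0,yaw,c),[31.]])
    A=np.vstack(pts3)/1000; out=[]
    for n,(u0,u1,v0,v1) in(('top',(215,345,110,240)),('side',(255,345,165,285))):
        i=np.load(n+'0.npz')['im'][v0:v1,u0:u1]; i=cv2.resize(i,(390*600//600,390),interpolation=cv2.INTER_CUBIC) ; fx=390/(u1-u0); fy=390/(v1-v0)
        for a,b in proj(camera_model(n),A): cv2.circle(i,(int((a+.5-u0)*fx),int((b+.5-v0)*fy)),2,(255,0,0),-1)
        out.append(i)
    cv2.imwrite('pics/ov.png',np.hstack(out)[:,:,::-1])
E
python3 fit.py
```

```text
rail px 180 H [0.0093 0.012  0.0135] ledge 0.001205231184889466
car px 1085 H [0.0169 0.0227 0.0328]
dish rect ((476.3390808105469, 140.36392211914062), (84.56755828857422, 62.94144058227539), 89.4162368774414)
rail [558.867  50.638  -1.698   3.149] T 180.40343627004964 yaw -97.30487314723135 rms 9.842519856003545
dish in rail [-79.99220346 -93.88641129]
top brush [ 522.7 -284.5] rect ((522.4566040039062, -284.3475646972656), (59.28451919555664, 27.92197036743164), 61.340763092041016) axis 63.39246281822795
side brush [ 520.  -284.8] rect ((518.9581909179688, -285.50640869140625), (61.899391174316406, 39.72264099121094), 61.25273895263672) axis 71.08509651055606
carriage origin y in rail -91.8864112852777
```

View pics/ov.png

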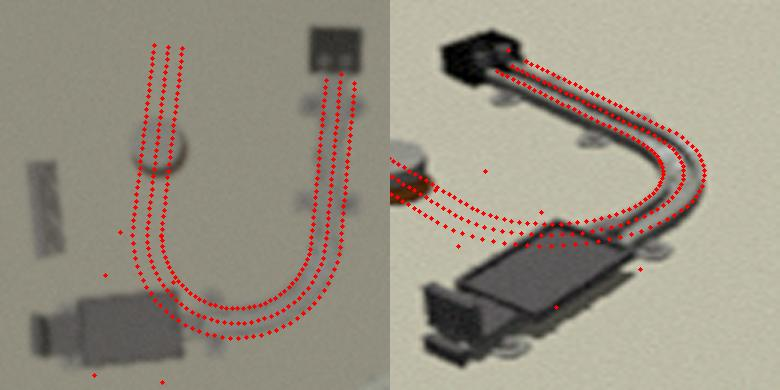

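```bash
sed -i 's/rail=reg&(H>.0085)&(g>120)/rail=reg\&(H>.0075)/; s/rail\[:137\]=0/rail[:140]=0; rail[215:,:286]=0/; s/^    best=.*/    best=least_squares(res,[560,60,0,1.57],bounds=([500,0,-.5,1.3],[620,120,.5,1.84]),loss="soft_l1")/' fit.py
python3 fit.py
```

```text
rail px 328 H [0.0078 0.0112 0.0132] ledge 0.001205231184889466
car px 1085 H [0.0169 0.0227 0.0328]
dish rect ((476.3390808105469, 140.36392211914062), (84.56755828857422, 62.94144058227539), 89.4162368774414)
rail [5.58053e+02 4.79290e+01 2.20000e-02 1.44900e+00] T 83.04158044156719 yaw 1.2548348761366401 rms 7.612848557485787
dish in rail [-80.06160208  95.76590961]
top brush [ 522.7 -284.5] rect ((522.4566040039062, -284.3475646972656), (59.28451919555664, 27.92197036743164), 61.340763092041016) axis 63.39246281822795
side brush [ 520.  -284.8] rect ((518.9581909179688, -285.50640869140625), (61.899391174316406, 39.72264099121094), 61.25273895263672) axis 71.08509651055606
carriage origin y in rail 97.76590961162512
```

View pics/ov.png

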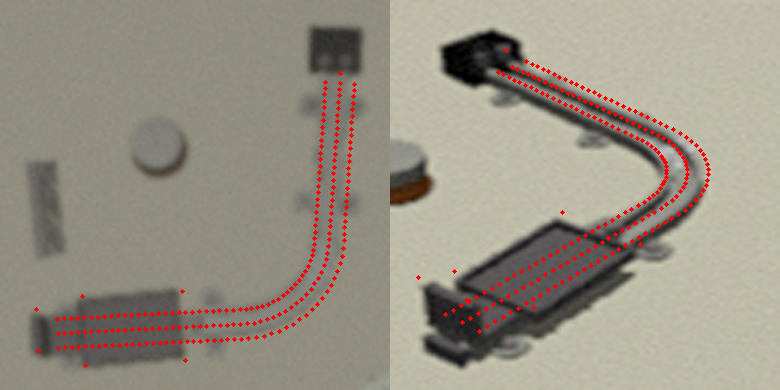

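The fit is close, but it sits a few mm to the right on the exit leg and differs in the side view. I'll refine it with one enlarged picture of both views.

```bash
python3 - <<'E'
from h import *
o=[]
for n,u0,v0,w,h,s in(('top',276,113,66,114,5),('side',262,170,76,96,5.9)):
    i=np.load(n+'0.npz')['im'][v0:v0+h,u0:u0+w]; i=cv2.resize(i,None,fx=s,fy=s,interpolation=cv2.INTER_CUBIC)
    i=cv2.convertScaleAbs(i,alpha=1.5)
    for k in range(0,w,10): cv2.putText(i,str(u0+k),(int(k*s),8),0,.3,(255,0,0)); cv2.line(i,(int((k+.5)*s),10),(int((k+.5)*s),i.shape[0]),(220,150,150),1)
    for k in range(0,h,10): cv2.putText(i,str(v0+k),(0,int((k+.5)*s)+4),0,.3,(0,0,255)); cv2.line(i,(22,int((k+.5)*s)),(i.shape[1],int((k+.5)*s)),(220,150,150),1)
    o.append(cv2.copyMakeBorder(i,0,575-i.shape[0],0,4,cv2.BORDER_CONSTANT))
cv2.imwrite('pics/z.png',np.hstack(o)[:,:,::-1]); print(np.hstack(o).shape)
E
```

```text
(575, 786, 3)
```

View pics/z.png

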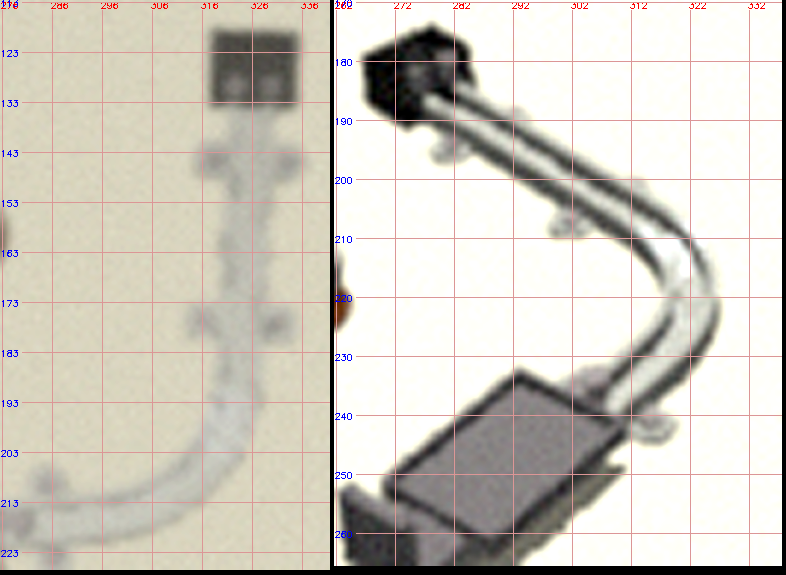

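```bash
python3 - <<'E'
from h import *
from fit import cl,w
from scipy.optimize import least_squares
mt,ms=camera_model('top'),camera_model('side')
A=atz(mt,[[326.5,137.5],[324.5,158.5],[323.5,186.5],[299.5,216.1],[285.5,216.9]],.015)
B=atz(mt,[[325.5,144.7],[323.4,177.1],[285.8,215.9]],.003)
S=atz(ms,[[286.4,192],[307.1,203.9],[310.3,238]],.003)
print((A*1000).round(1)[:,:2]);print((B*1000).round(1)[:,:2]);print((S*1000).round(1)[:,:2])
# dish: top centroid vs side: corners of rim (z=.030)
d=atz(ms,[[261.5+(x-334)/5.9,169.5+y/5.9] for x,y in((386,490),(518,372),(626,437),(495,551))],.030)*1000
print('side rim',d[:,:2].round(1),d[:,:2].mean(0))
t=atz(mt,[[214.5+x/3.4,114.5+y/3.4] for x,y in((90,322),(202,312),(208,388),(93,398))],.030)*1000
print('top rim',t[:,:2].round(1),t[:,:2].mean(0))
D=(t[:,:2].mean(0)+d[:,:2].mean(0))/2
Pt=np.vstack([A,B])[:,:2]*1000; off=(S-B)[:,:2].mean(0)*1000; print('side-top off',off)
Pm=np.vstack([Pt,D-off/2])
def res(p):
    L=w(*p[:3],cl(p[3],np.arange(0,185+80*p[3]+150,.5))); return np.sqrt(((Pm[:,None]-L)**2).sum(2)).min(1)
r=least_squares(res,[560,50,0,1.5]); print(r.x,np.degrees(r.x[2:]),res(r.x).round(1))
E
```

```text
[[693.7 -42.3]
 [635.6 -35. ]
 [559.3 -29.8]
 [481.7  36.4]
 [480.7  73.7]]
[[676.6 -39.2]
 [586.8 -30.6]
 [484.4  73.5]]
[[672.7 -38.9]
 [583.6 -34. ]
 [476.1  72.4]]
side rim [[491.6 196.5]
 [502.5 108.9]
 [439.9 109.9]
 [434.3 192.6]] [467.04369378 151.97419111]
top rim [[503.1 189.6]
 [508.3 102.7]
 [449.4  99.1]
 [444.2 187.9]] [476.25917065 144.82051382]
side-top off [-5.14189861 -1.38530442]
[5.62860150e+02 5.07182389e+01 7.78109880e-02 1.40522096e+00] [ 4.45824121 80.51323001] [1.2 1.  0.5 2.4 0.3 0.4 1.1 3.5 0.7]
```

```bash
python3 - <<'E'
from h import *
def reg(n,u0,u1,v0,v1):
    q=np.load(n+'0.npz')['d']; u,v=np.meshgrid(range(u0,u1),range(v0,v1)); uv=np.c_[u.ravel(),v.ravel()]
    dd=q[v.ravel(),u.ravel()]; k=dd>0; return (np.median(world(camera_model(n),uv[k],dd[k]),0)*1000).round(1)
print('dish top',reg('top',248,270,211,227),'dish side',reg('side',285,297,244,256))
print('ledge side',reg('side',330,350,235,255),reg('side',285,300,205,212),reg('side',340,355,185,200),'ledge top',reg('top',345,380,160,190),reg('top',285,300,160,190),reg('top',390,410,170,190))
print('catch top',reg('top',322,331,122,128),'jar top',reg('top',263,273,154,163),'jar side',reg('side',250,260,211,215))
E
```

```text
dish top [477.4 145.3  22.6] dish side [470.  150.6  20.4]
ledge side [406.6  38.6  -1.6] [607.3   4.2  -2. ] [ 537.2 -164.    -1.6] ledge top [ 591.4 -135.9    0.8] [597.2  54.4   0.6] [ 574.6 -237.3    0.6]
catch top [727.4 -41.8  23.4] jar top [637.  118.   34.8] jar side [636.6 117.   31.6]
```

The two views agree within a few mm. The brush is at about (0.5215, -0.2846), its long axis is at about 63°, and its wood top measures about 26 mm, which fits. I'll rotate the tool and move above it.

Call:
{"op": "drive_tool", "data": {
  "increments": [
    [0,0,0,0,0,-7.25,1],
    [0,0,0,0,0,-7.25,1],
    [0,0,0,0,0,-7.25,1],
    [0,0,0,0,0,-7.25,1],
    [0,0,0,0,0,-7.25,1],
    [0,0,0,0,0,-7.25,1]
  ]
}}

```text
clock: 0.7
eef_pos: [0.2088, -0.5886, 0.2305]
ee_rot: [0.851, 0.525, 0.0, -0.001]
force: [1.0, 0.1, -0.3]
finger_gap: 0.0856
finger_force: 0.0
```

Call:
{"op": "drive_tool", "data": {
  "increments": [
    [0.825,0.28,0.2,0,0,0,1],
    [0.825,0.28,0.2,0,0,0,1],
    [0.825,0.28,0.2,0,0,0,1],
    [0.825,0.28,0.2,0,0,0,1],
    [0.825,0.28,0.2,0,0,0,1],
    [0.825,0.28,0.2,0,0,0,1],
    [0.825,0.28,0.2,0,0,0,1],
    [0.825,0.28,0.2,0,0,0,1],
    [0.825,0.28,0.2,0,0,0,1],
    [0.825,0.28,0.2,0,0,0,1],
    [0,0,0,0,0,0,1]
  ]
}}

```text
clock: 1.8
eef_pos: [0.5225, -0.28, 0.129]
ee_rot: [0.851, 0.525, 0.0, -0.002]
force: [0.5, 0.3, -0.6]
finger_gap: 0.0854
finger_force: 0.0
```

```bash
cat >> h.py <<'E'
def to(p,yaw_y=None,o=None):
    "increments (50 mm units) in tool axes to world point p; yaw of tool y"
    o=o or get_obs(); r=R.from_quat(o['ee_rot']); M=r.as_matrix()
    print('t',round(o['clock'],2),'tcp',(np.array(o['eef_pos'])*1000).round(1),'tool y yaw',np.degrees(np.arctan2(M[1,1],M[0,1])).round(2),'tilt',np.degrees(np.arccos(-M[2,2])).round(2),'F',np.round(o['force'],2),'gap',round(o['finger_gap'],4),'ff',o['finger_force'])
    print('units',(r.inv().apply(np.array(p)-o['eef_pos'])/.05).round(3))
E
python3 - <<'E'
from h import *
to([.5215,-.2846,.008]); print(get_obs()['joint_pos'].round(2))
s,_=capture('side'); t,_=capture('top')
a=cv2.resize(s[120:200,330:430],None,fx=4,fy=4,interpolation=3); b=cv2.resize(t[150:230,370:470],None,fx=4,fy=4,interpolation=3)
cv2.imwrite('pics/g.png',np.hstack([a,b])[:,:,::-1])
E
```

```text
t 1.8 tcp [ 522.5 -280.   129. ] tool y yaw -26.66 tilt 0.24 F [ 0.5   0.29 -0.61] gap 0.0854 ff 0.0
units [-0.097  0.031  2.42 ]
[-0.61  0.26  1.77  0.    1.12 -0.15]
```

View pics/g.png

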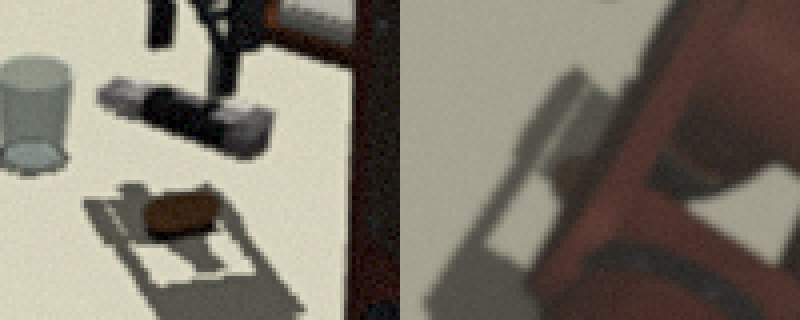

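The side crop shows the brush at (183,213), clear of other things, with the two fingertips at (160,20) and (225,70) above it. Descending now.

Call:
{"op": "drive_tool", "data": {
  "increments": [
    [-0.05,0.02,0.4,0,0,0,1],
    [-0.05,0.01,0.4,0,0,0,1],
    [0,0,0.4,0,0,0,1],
    [0,0,0.4,0,0,0,1],
    [0,0,0.3,0,0,0,1],
    [0,0,0.2,0,0,0,1],
    [0,0,0.2,0,0,0,1],
    [0,0,0.12,0,0,0,1],
    [0,0,0,0,0,0,1]
  ]
}}

```text
clock: 2.8
eef_pos: [0.5194, -0.2899, 0.0096]
ee_rot: [0.853, 0.523, -0.0, -0.001]
force: [0.3, 0.1, -0.1]
finger_gap: 0.0852
finger_force: 0.0
```

Call:
{"op": "drive_tool", "data": {
  "increments": [
    [0,0,0,0,0,0,0.2],
    [0,0,0,0,0,0,0.2],
    [0,0,0,0,0,0,0.2],
    [0,0,0,0,0,0,0.2],
    [0,0,0,0,0,0,0.2],
    [0,0,0,0,0,0,0.2],
    [0,0,0,0,0,0,0.2],
    [0,0,0,0,0,0,0.2]
  ],
  "grip_force": 25
}}

```text
clock: 3.6
eef_pos: [0.5204, -0.2904, 0.011]
ee_rot: [0.853, 0.523, 0.0, 0.001]
force: [0.1, 0.6, 4.3]
finger_gap: 0.0316
finger_force: 25.6
```

Gripped at 31.6 mm, which matches the brush width. Lifting and turning.

Call:
{"op": "drive_tool", "data": {
  "increments": [
    [0,0,-0.3,0,0,0,0.2],
    [0,0,-0.5,0,0,0,0.2],
    [0,0,-0.5,0,0,0,0.2],
    [0,0,-0.5,0,0,0,0.2],
    [0,0,0,0,0,-6.1,0.2],
    [0,0,0,0,0,-6.1,0.2],
    [0,0,0,0,0,-6.1,0.2],
    [0,0,0,0,0,-6.1,0.2],
    [0,0,0,0,0,-6.0,0.2],
    [0,0,0,0,0,0,0.2]
  ]
}}

```text
clock: 4.6
eef_pos: [0.5194, -0.2898, 0.1004]
ee_rot: [0.686, 0.728, -0.0, -0.0]
force: [-0.3, 0.8, -0.1]
finger_gap: 0.0317
finger_force: 25.1
```

```bash
python3 - <<'E'
from h import *
to([.473,.1425,.10])
E
```

```text
t 4.6 tcp [ 519.4 -289.8  100.4] tool y yaw 3.41 tilt 0.05 F [-0.26  0.76 -0.1 ] gap 0.0317 ff 25.055952854454517
units [ 8.685 -0.411  0.012]
```

Call:
{"op": "drive_tool", "data": {
  "increments": [
    [0.5,-0.04,0,0,0,0,0.2],
    [0.8,-0.04,0,0,0,0,0.2],
    [0.8,-0.04,0,0,0,0,0.2],
    [0.8,-0.04,0,0,0,0,0.2],
    [0.8,-0.04,0,0,0,0,0.2],
    [0.8,-0.04,0,0,0,0,0.2],
    [0.8,-0.04,0,0,0,0,0.2],
    [0.8,-0.04,0,0,0,0,0.2],
    [0.8,-0.04,0,0,0,0,0.2],
    [0.8,-0.04,0,0,0,0,0.2],
    [0.7,-0.01,0,0,0,0,0.2],
    [0.285,0,0,0,0,0,0.2]
  ]
}}

```text
clock: 5.8
eef_pos: [0.4726, 0.1447, 0.1005]
ee_rot: [0.685, 0.728, 0.0, -0.0]
force: [-0.2, -1.4, -0.4]
finger_gap: 0.0313
finger_force: 25.0
```

Call:
{"op": "drive_tool", "data": {
  "increments": [
    [0,0,0.4,0,0,0,0.2],
    [0,0,0.4,0,0,0,0.2],
    [0,0,0,0,0,0,0.2],
    [0,0,0,0,0,0,0.2]
  ]
}}

```text
clock: 6.2
eef_pos: [0.4731, 0.1416, 0.0602]
ee_rot: [0.686, 0.727, -0.001, -0.0]
force: [-0.6, 0.8, -0.9]
finger_gap: 0.0315
finger_force: 25.0
```

```bash
python3 - <<'E'
from h import *
to([.473,.1425,.034])
s,ds=capture('side'); t,_=capture('top'); np.savez('side1.npz',im=s,d=ds)
a=cv2.resize(s[200:290,240:340],None,fx=4,fy=4,interpolation=3); b=cv2.resize(t[170:260,210:310],None,fx=4,fy=4,interpolation=3)
cv2.imwrite('pics/p.png',cv2.convertScaleAbs(np.hstack([a,b])[:,:,::-1],alpha=1.4))
E
```

```text
t 6.2 tcp [473.1 141.6  60.2] tool y yaw 3.35 tilt 0.08 F [-0.61  0.85 -0.93] gap 0.0315 ff 25.048508942127228
units [ 0.018 -0.001  0.524]
```

View pics/p.png

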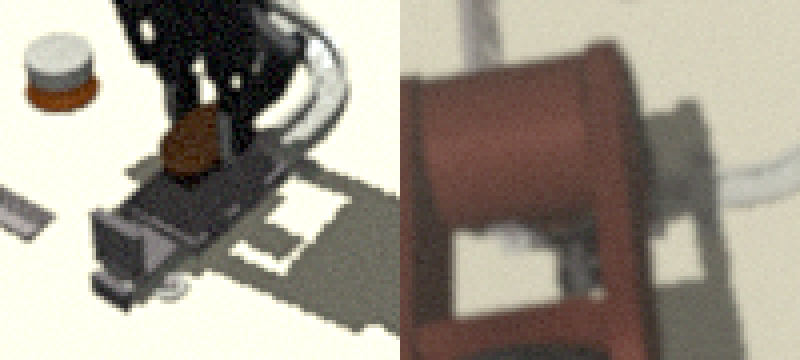

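```bash
python3 - <<'E'
from h import *
m=camera_model('side'); c=np.array([.4731-.0003,.1416+.0053]); a=np.radians(93.4); X=np.array([np.cos(a),np.sin(a)]);Y=np.array([-X[1],X[0]])
z=.0602-.011
th=np.linspace(0,2*np.pi,40)
P=np.array([np.r_[c+X*.033*np.cos(t)+Y*.016*np.sin(t),z+h] for t in th for h in(.014,.026)])
q=(proj(m,P)-[240,200]+.5)*4
print('pred brush ext',q.min(0).round(),q.max(0).round(),'lowest pt',q[q[:,1].argmax()].round(),'leftmost',q[q[:,0].argmin()].round())
f=R.from_quat(m['orientation'])
im=np.load('side1.npz')['im'][200:290,240:340].astype(int); k=(im[...,0]-im[...,2]>22)&(im[...,0]>1.6*im[...,2]); k[:,:30]=0; k[:25]=0
v,u=np.nonzero(k); print('seen',(u.min()+.5)*4,(u.max()+.5)*4,(v.min()+.5)*4,(v.max()+.5)*4,'lowest',(u[v==v.max()].mean()+.5)*4,'leftm v',(v[u==u.min()].mean()+.5)*4)
# predicted pixels after lowering 26 mm versus dish seen corners
c2=(proj(m,[np.r_[c,.022],np.r_[c,.030]])-[240,200]+.5)*4; print('dish mid if brush there',c2.round())
d=np.array([[(261.5+(x-334)/5.9-240+.5)*4,(169.5+y/5.9-200+.5)*4] for x,y in((386,490),(518,372),(626,437),(495,551))]); print('seen rim mid',d.mean(0),d.round())
for dx,dy in((.01,0),(0,.01)): print(((proj(m,[[c[0]+dx,c[1]+dy,.03]])-[240,200]+.5)*4-c2[1]).round(1))
E
```

```text
pred brush ext [158.  96.] [243. 173.] lowest pt [173. 173.] leftmost [158. 147.]
seen 162.0 218.0 106.0 174.0 lowest 184.0 leftm v 158.0
dish mid if brush there [[205. 193.]
 [205. 184.]]
seen rim mid [204.77966102 193.55932203] [[123. 212.]
 [213. 132.]
 [286. 176.]
 [197. 254.]]
[[-11.8  -7.2]]
[[-11.6   8.5]]
```

The side view shows the brush held over the dish, with its brown end at (162–218, 106–174) in the crop. The estimated offset is a few mm lengthwise, within the 8 mm of play. Lowering gently.

Call:
{"op": "drive_tool", "data": {
  "increments": [
    [0.03,0.01,0.1,0,0,0,0.2],
    [0,0,0.1,0,0,0,0.2],
    [0,0,0.1,0,0,0,0.2],
    [0,0,0.1,0,0,0,0.2],
    [0,0,0.08,0,0,0,0.2],
    [0,0,0,0,0,0,0.2],
    [0,0,0,0,0,0,0.2]
  ]
}}

```text
clock: 7.0
eef_pos: [0.4737, 0.1437, 0.0361]
ee_rot: [0.686, 0.728, -0.0, -0.0]
force: [0.2, 0.5, -1.1]
finger_gap: 0.0316
finger_force: 25.0
```

Call:
{"op": "drive_tool", "data": {
  "increments": [
    [0,0,0.02,0,0,0,0.2],
    [0,0,0.02,0,0,0,0.2],
    [0,0,0,0,0,0,0.2],
    [0,0,0,0,0,0,0.2]
  ]
}}

```text
clock: 7.4
eef_pos: [0.4739, 0.1437, 0.0344]
ee_rot: [0.686, 0.728, 0.0, 0.0]
force: [0.0, -0.2, -0.7]
finger_gap: 0.0311
finger_force: 25.0
```

Call:
{"op": "drive_tool", "data": {
  "increments": [
    [0,0,0.02,0,0,0,0.2],
    [0,0,0.02,0,0,0,0.2],
    [0,0,0,0,0,0,0.2],
    [0,0,0,0,0,0,0.2]
  ]
}}

```text
clock: 7.8
eef_pos: [0.4741, 0.1437, 0.0331]
ee_rot: [0.686, 0.728, -0.0, -0.0]
force: [-1.9, 0.1, 4.4]
finger_gap: 0.0315
finger_force: 25.7
```

Contact came at TCP z 33 mm, so the brush underside is at 22 mm, which is the dish floor. Releasing.

Call:
{"op": "drive_tool", "data": {
  "increments": [
    [0,0,0,0,0,0,0.5],
    [0,0,0,0,0,0,0.6],
    [0,0,0,0,0,0,0.7],
    [0,0,0,0,0,0,0.7],
    [0,0,-0.2,0,0,0,0.7],
    [0,0,-0.4,0,0,0,0.7],
    [0,0,-0.6,0,0,0,0.7],
    [0,0,-0.6,0,0,0,0.7],
    [0,0,0,0,0,0,0.5],
    [0,0,0,0,0,0,0]
  ]
}}

```text
clock: 8.8
eef_pos: [0.4747, 0.1438, 0.1237]
ee_rot: [0.686, 0.728, 0.001, 0.001]
force: [-0.5, 0.4, -0.6]
finger_gap: 0.0315
finger_force: 0.0
```

```bash
python3 - <<'E'
from h import *
to([.47,.27,.12])
s,ds=capture('side'); np.savez('side2.npz',im=s,d=ds)
a=cv2.resize(s[200:290,240:340],None,fx=6,fy=6,interpolation=3)
cv2.imwrite('pics/p2.png',cv2.convertScaleAbs(a[:,:,::-1],alpha=1.4))
E
```

```text
t 8.8 tcp [474.7 143.8 123.7] tool y yaw 3.43 tilt 0.16 F [-0.53  0.45 -0.56] gap 0.0315 ff 0.0
units [2.524 0.056 0.074]
```

View pics/p2.png

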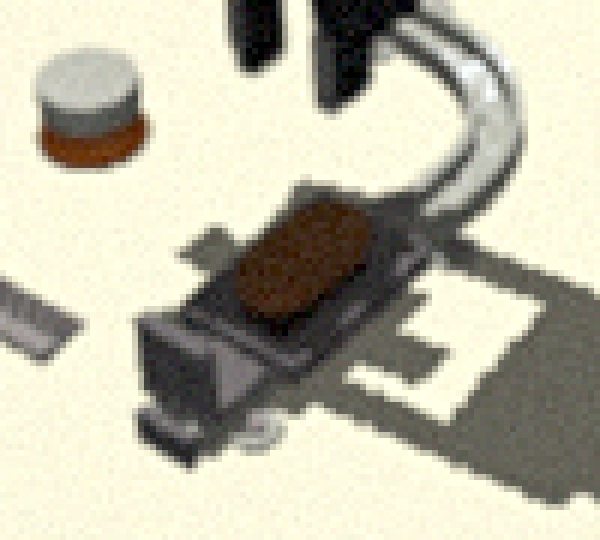

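The brush lies flat in the dish: its oval spans (238–375, 195–322) and is centred on the dish mid. Next I'll go behind the tab with the fingers shut.

Call:
{"op": "drive_tool", "data": {
  "increments": [
    [0.4,0,0,0,0,0,0],
    [0.8,0.02,0,0,0,0,0],
    [0.8,0.02,0,0,0,0,0],
    [0.46,0.02,0,0,0,0,0],
    [0,0,0.3,0,0,0,0],
    [0,0,0.5,0,0,0,0],
    [0,0,0.5,0,0,0,0],
    [0,0,0.4,0,0,0,0],
    [0,0,0.13,0,0,0,0],
    [0,0,0,0,0,0,0],
    [0,0,0,0,0,0,0]
  ]
}}

```text
clock: 9.95
eef_pos: [0.4697, 0.2662, 0.0308]
ee_rot: [0.686, 0.728, -0.0, 0.0]
force: [0.2, 0.5, 0.9]
finger_gap: 0.0001
finger_force: 0.0
```

Call:
{"op": "drive_tool", "data": {
  "increments": [
    [-0.1,0,0,0,0,0,0],
    [-0.1,0,0,0,0,0,0],
    [-0.06,0,0,0,0,0,0],
    [-0.06,0,0,0,0,0,0],
    [-0.06,0,0,0,0,0,0],
    [-0.06,0,0,0,0,0,0]
  ]
}}

```text
clock: 10.55
eef_pos: [0.4709, 0.2445, 0.0309]
ee_rot: [0.686, 0.728, 0.0, 0.0]
force: [-0.4, 0.6, -0.3]
finger_gap: -0.0
finger_force: 0.0
```

Call:
{"op": "drive_tool", "data": {
  "increments": [
    [-0.05,0,0,0,0,0,0],
    [-0.05,0,0,0,0,0,0],
    [-0.05,0,0,0,0,0,0],
    [-0.05,0,0,0,0,0,0]
  ]
}}

```text
clock: 10.95
eef_pos: [0.4714, 0.2349, 0.0308]
ee_rot: [0.686, 0.728, 0.0, -0.0]
force: [0.1, 1.3, -1.1]
finger_gap: -0.0002
finger_force: 0.8
```

Call:
{"op": "drive_tool", "data": {
  "increments": [
    [-0.06,0,0,0,0,0,0],
    [-0.06,0,0,0,0,0,0],
    [-0.06,0,0,0,0,0,0],
    [-0.06,0,0,0,0,0,0],
    [-0.06,0,0,0,0,0,0]
  ]
}}

```text
clock: 11.45
eef_pos: [0.4723, 0.2195, 0.0308]
ee_rot: [0.686, 0.728, -0.0, -0.0]
force: [-0.7, 1.1, -0.2]
finger_gap: 0.0
finger_force: 0.8
```

```bash
cat > trk.py <<'E'
from h import *
s,ds=capture('side')
im=s.astype(int); k=((im[...,0]-im[...,2]>22)&(im[...,0]>1.6*im[...,2])).astype(np.uint8)
n,l,st,c=cv2.connectedComponentsWithStats(k)
for i in range(1,n):
    if 60<st[i,4]<700 and st[i,0]<330 and st[i,1]>160: print('px',c[i].round(1),'area',st[i,4],'world@z.044',(atz(camera_model('side'),[c[i]],.044)[0]*1000).round(1))
o=get_obs(); to([0,0,0],o=o)
E
python3 trk.py; python3 - <<'E'
from h import *
import cv2
s=np.load('side2.npz')['im'].astype(int)
k=((s[...,0]-s[...,2]>22)&(s[...,0]>1.6*s[...,2])).astype(np.uint8)
n,l,st,c=cv2.connectedComponentsWithStats(k)
for i in range(1,n):
    if 60<st[i,4]<700 and st[i,0]<330 and st[i,1]>160: print('before px',c[i],st[i,4],atz(camera_model('side'),[c[i]],.044)[0]*1000)
E
```

```text
px [262.2 187.6] area 127 world@z.044 [697.5  32.3  44. ]
px [296.6 237.9] area 217 world@z.044 [469.3 128.9  44. ]
t 11.5 tcp [472.3 219.1  30.8] tool y yaw 3.42 tilt 0.03 F [-0.44  0.19 -0.07] gap -0.0002 ff 0.2253105165436864
units [-3.81  -9.69   0.619]
before px [255.30232558 223.87209302] 86 [586.1484152  157.88502356  44.        ]
before px [289.79918033 242.59836066] 244 [469.80357176 151.96635699  44.        ]
before px [194.06185567 322.3814433 ] 97 [448.32138312 435.29066967  44.        ]
before px [170.04901961 334.17647059] 204 [459.70796635 479.749412    44.        ]
before px [211.12698413 323.26984127] 63 [421.98212889 415.204418    44.        ]
```

Contact is made and the carriage runs at about 1 N. I'll now write a path generator (two-truck kinematics) for the push.

```bash
cat > gen.py <<'E'
import sys
from h import *
from fit import cl
from scipy.optimize import brentq
O=np.array([559.9,52.8]); YAW=np.radians(3.4); T=np.radians(81.6); HALF=11.
import os,json
if os.path.exists('par.json'): p=json.load(open('par.json')); O=np.array(p['O']); YAW,T=np.radians(p['yaw']),np.radians(p['T'])
def pose(s): # s rear truck arc; returns carriage origin(rail frame), heading, tool pos world mm, heading world
    a=cl(T,[s])[0,:2]
    f=brentq(lambda q: np.hypot(*(cl(T,[q])[0,:2]-a))-60,s+50,s+75); b=cl(T,[f])[0,:2]
    h=np.arctan2(*(b-a)[::-1]); c=(a+b)/2; t=c-(78+HALF)*np.array([np.cos(h),np.sin(h)])
    M=np.array([[np.cos(YAW),-np.sin(YAW)],[np.sin(YAW),np.cos(YAW)]])
    return c,h,O+M@t,h+YAW
if __name__=='__main__':
    n,st=int(sys.argv[1]),float(sys.argv[2]); o=get_obs(); to([0,0,0],o=o)
    x=np.array(o['eef_pos'][:2])*1000; M=R.from_quat(o['ee_rot']).as_matrix()
    def fw(s): _,_,t,h=pose(s); return (x-t)@[np.cos(h),np.sin(h)]
    S=np.arange(20,185+80*T+95,.5); D=[np.hypot(*(x-pose(s)[2])) for s in S]; s0=S[int(np.argmin(D))]
    c,h,t,hw=pose(s0); d=x-t; f=np.array([np.cos(hw),np.sin(hw)]); F=np.array(o['force'][:2])
    print('s',s0,'car rail',c.round(1),'r',np.hypot(*c).round(1),'lat err(left+)',(d@[-f[1],f[0]]).round(1),'fwd',(d@f).round(1),'F fwd',(F@f).round(1),'F left',(F@[-f[1],f[0]]).round(1))
    psi=np.arctan2(M[1,0],M[0,0]); s=s0; rows=[]
    lat=d@[-f[1],f[0]]; z0=float(o['eef_pos'][2])
    for k in range(n):
        # advance s so that tool moves st
        s2=s+st*.6
        while np.hypot(*(pose(s2)[2]-pose(s)[2]))<st: s2+=.1
        e=lat*max(0,1-(k+1)/n)
        _,_,t,hw=pose(s2); tgt=t+e*np.array([-np.sin(hw),np.cos(hw)])
        dw=tgt-x; cx=np.array([np.cos(psi),np.sin(psi)]); cy=np.array([np.sin(psi),-np.cos(psi)])
        dpsi=(hw+np.pi-psi+np.pi)%(2*np.pi)-np.pi
        rows.append([round(dw@cx/50,3),round(dw@cy/50,3),0,0,0,round(-np.degrees(dpsi),1),0])
        psi+=dpsi; x=tgt; s=s2
    print(rows); print('ends car rail',pose(s)[0].round(1),'heading',np.degrees(pose(s)[3]).round(1),'z err',round((z0-.031)/.05,3))
E
python3 gen.py 10 3.5
python3 - <<'E'
import sys; sys.argv=['x']
from gen import *
for s in range(60,380,20):
    c,h,t,hw=pose(s); print(s,c.round(),t.round(),np.degrees(hw).round(1))
E
```

```text
t 11.5 tcp [472.3 219.1  30.8] tool y yaw 3.42 tilt 0.03 F [-0.44  0.19 -0.07] gap -0.0002 ff 0.2253105165436864
units [-3.81  -9.69   0.619]
s 73.0 car rail [-80.  82.] r 114.6 lat err(left+) 2.4 fwd -0.2 F fwd -0.2 F left -0.4
[[np.float64(-0.076), np.float64(-0.005), 0, 0, 0, np.float64(0.0), 0], [np.float64(-0.072), np.float64(-0.005), 0, 0, 0, np.float64(-0.0), 0], [np.float64(-0.072), np.float64(-0.005), 0, 0, 0, np.float64(-0.0), 0], [np.float64(-0.072), np.float64(-0.005), 0, 0, 0, np.float64(-0.0), 0], [np.float64(-0.072), np.float64(-0.005), 0, 0, 0, np.float64(-0.0), 0], [np.float64(-0.072), np.float64(-0.005), 0, 0, 0, np.float64(-0.0), 0], [np.float64(-0.072), np.float64(-0.005), 0, 0, 0, np.float64(-0.0), 0], [np.float64(-0.072), np.float64(-0.005), 0, 0, 0, np.float64(-0.0), 0], [np.float64(-0.072), np.float64(-0.005), 0, 0, 0, np.float64(-0.0), 0], [np.float64(-0.072), np.float64(-0.005), 0, 0, 0, np.float64(-0.0), 0]]
ends car rail [-80.  46.] heading -86.6 z err -0.005
60 [-80.  95.] [469. 232.] -86.6
80 [-80.  75.] [470. 212.] -86.6
100 [-80.  55.] [472. 192.] -86.6
120 [-80.  35.] [473. 172.] -86.6
140 [-79.  15.] [472. 152.] -85.2
160 [-76.  -5.] [467. 131.] -79.1
180 [-70. -23.] [458. 108.] -68.0
200 [-62. -40.] [448.  81.] -53.8
220 [-50. -54.] [444.  52.] -39.5
240 [-35. -65.] [448.  24.] -25.2
260 [-19. -73.] [459.  -0.] -13.9
280 [ -0. -80.] [476. -16.] -7.1
300 [ 19. -84.] [495. -22.] -5.0
320 [ 39. -87.] [515. -24.] -5.0
340 [ 59. -90.] [535. -25.] -5.0
360 [ 78. -92.] [555. -27.] -5.0
```

Call:
{"op": "drive_tool", "data": {
  "increments": [
    [-0.07,-0.005,0,0,0,0,0],
    [-0.07,-0.005,0,0,0,0,0],
    [-0.07,-0.005,0,0,0,0,0],
    [-0.07,-0.005,0,0,0,0,0],
    [-0.07,-0.005,0,0,0,0,0],
    [-0.07,-0.005,0,0,0,0,0],
    [-0.07,-0.005,0,0,0,0,0],
    [-0.07,-0.005,0,0,0,0,0],
    [-0.07,-0.005,0,0,0,0,0],
    [-0.07,-0.005,0,0,0,0,0]
  ]
}}

```text
clock: 12.5
eef_pos: [0.4721, 0.1845, 0.0309]
ee_rot: [0.686, 0.728, 0.0, 0.0]
force: [1.4, 2.1, -0.6]
finger_gap: 0.0001
finger_force: 1.1
```

```bash
sed -i 's/print(rows)/print([[float(v) for v in r] for r in rows])/' gen.py; python3 gen.py 8 3; python3 trk.py
```

```text
t 12.5 tcp [472.1 184.5  30.9] tool y yaw 3.42 tilt 0.03 F [ 1.42  2.08 -0.56] gap 0.0001 ff 1.1440309937947646
units [-3.12  -9.646  0.613]
s 107.5 car rail [-80.   47.5] r 93.0 lat err(left+) 0.2 fwd -0.2 F fwd -2.0 F left 1.5
[[-0.066, -0.0, 0.0, 0.0, 0.0, 0.0, 0.0], [-0.062, -0.0, 0.0, 0.0, 0.0, -0.0, 0.0], [-0.062, -0.0, 0.0, 0.0, 0.0, -0.0, 0.0], [-0.062, -0.0, 0.0, 0.0, 0.0, -0.0, 0.0], [-0.062, -0.0, 0.0, 0.0, 0.0, -0.0, 0.0], [-0.06, -0.001, 0.0, 0.0, 0.0, -0.0, 0.0], [-0.06, -0.002, 0.0, 0.0, 0.0, -0.1, 0.0], [-0.06, -0.005, 0.0, 0.0, 0.0, -0.2, 0.0]]
ends car rail [-79.8  23. ] heading -86.3 z err -0.001
px [272.8 183.4] area 85 world@z.044 [690.3  -2.8  44. ]
px [252.8 224.4] area 61 world@z.044 [589.3 163.6  44. ]
px [305.5 230.3] area 185 world@z.044 [472.2  93.7  44. ]
t 12.55 tcp [472.  183.9  30.9] tool y yaw 3.42 tilt 0.03 F [0.21 0.56 0.56] gap 0.0002 ff 0.5809619638603181
units [-3.108 -9.643  0.619]
```

Call:
{"op": "drive_tool", "data": {
  "increments": [
    [-0.06,0,0,0,0,0,0],
    [-0.06,0,0,0,0,0,0],
    [-0.06,0,0,0,0,0,0],
    [-0.06,0,0,0,0,0,0],
    [-0.06,0,0,0,0,0,0],
    [-0.06,0,0,0,0,0,0]
  ]
}}

```text
clock: 13.15
eef_pos: [0.4732, 0.1665, 0.0309]
ee_rot: [0.686, 0.728, 0.0, 0.0]
force: [1.1, 3.0, 0.1]
finger_gap: -0.0001
finger_force: 1.3
```

```bash
python3 gen.py 8 3; python3 trk.py|grep -v units
```

```text
t 13.15 tcp [473.2 166.5  30.9] tool y yaw 3.43 tilt 0.02 F [1.15 3.   0.13] gap -0.0001 ff 1.3079558483241271
units [-2.759 -9.645  0.614]
s 125.5 car rail [-80.   29.5] r 85.3 lat err(left+) 0.2 fwd -0.2 F fwd -2.9 F left 1.3
[[-0.064, -0.002, 0.0, 0.0, 0.0, -0.0, 0.0], [-0.06, -0.004, 0.0, 0.0, 0.0, -0.2, 0.0], [-0.06, -0.007, 0.0, 0.0, 0.0, -0.3, 0.0], [-0.06, -0.009, 0.0, 0.0, 0.0, -0.4, 0.0], [-0.06, -0.012, 0.0, 0.0, 0.0, -0.5, 0.0], [-0.06, -0.015, 0.0, 0.0, 0.0, -0.6, 0.0], [-0.058, -0.017, 0.0, 0.0, 0.0, -0.7, 0.0], [-0.058, -0.02, 0.0, 0.0, 0.0, -0.8, 0.0]]
ends car rail [-78.1   5.8] heading -83.0 z err -0.002
px [255.5 223.7] area 89 world@z.044 [586.1 157.1  44. ]
px [310.1 226.6] area 176 world@z.044 [473.4  75.3  44. ]
px [222.4 322.9] area 75 world@z.044 [406.4 400.6  44. ]
t 13.2 tcp [473.2 166.1  30.9] tool y yaw 3.42 tilt 0.03 F [0.22 1.31 1.62] gap -0.0001 ff 0.7780502873768569
```

Call:
{"op": "drive_tool", "data": {
  "increments": [
    [-0.06,-0.002,0,0,0,0,0],
    [-0.06,-0.004,0,0,0,-0.2,0],
    [-0.06,-0.007,0,0,0,-0.3,0],
    [-0.06,-0.01,0,0,0,-0.4,0],
    [-0.06,-0.012,0,0,0,-0.5,0],
    [-0.06,-0.015,0,0,0,-0.6,0]
  ]
}}

```text
clock: 13.8
eef_pos: [0.4721, 0.1485, 0.031]
ee_rot: [0.673, 0.74, 0.0, 0.0]
force: [1.1, 3.6, 1.1]
finger_gap: -0.0
finger_force: 1.8
```

```bash
python3 gen.py 8 3; python3 trk.py|grep -v units
```

```text
t 13.8 tcp [472.1 148.5  31. ] tool y yaw 5.47 tilt 0.05 F [1.12 3.64 1.1 ] gap -0.0 ff 1.779165847983677
units [-2.056 -9.682  0.612]
s 143.0 car rail [-79.  12.] r 79.9 lat err(left+) -0.0 fwd 0.2 F fwd -3.5 F left 1.4
[[-0.053, -0.016, 0.0, 0.0, 0.0, -0.6, 0.0], [-0.058, -0.019, 0.0, 0.0, 0.0, -0.8, 0.0], [-0.058, -0.022, 0.0, 0.0, 0.0, -0.9, 0.0], [-0.056, -0.024, 0.0, 0.0, 0.0, -1.0, 0.0], [-0.056, -0.027, 0.0, 0.0, 0.0, -1.1, 0.0], [-0.054, -0.029, 0.0, 0.0, 0.0, -1.1, 0.0], [-0.052, -0.031, 0.0, 0.0, 0.0, -1.2, 0.0], [-0.052, -0.034, 0.0, 0.0, 0.0, -1.3, 0.0]]
ends car rail [-74.8  -9.8] heading -76.7 z err 0.001
px [315.1 222.6] area 151 world@z.044 [474.4  55.1  44. ]
px [255.3 223.8] area 87 world@z.044 [586.4 157.8  44. ]
t 13.85 tcp [471.6 147.8  30.9] tool y yaw 5.5 tilt 0.05 F [-1.24  1.42  0.84] gap -0.0 ff 0.8224096884453047
```

Call:
{"op": "drive_tool", "data": {
  "increments": [
    [-0.055,-0.016,0,0,0,-0.6,0],
    [-0.058,-0.019,0,0,0,-0.8,0],
    [-0.058,-0.022,0,0,0,-0.9,0],
    [-0.056,-0.024,0,0,0,-1.0,0],
    [-0.056,-0.027,0,0,0,-1.1,0],
    [-0.054,-0.029,0,0,0,-1.1,0]
  ]
}}

```text
clock: 14.45
eef_pos: [0.4672, 0.1307, 0.0309]
ee_rot: [0.636, 0.772, 0.0, 0.0]
force: [1.6, 3.1, 2.2]
finger_gap: 0.0
finger_force: 1.7
```

```bash
python3 gen.py 7 3; python3 trk.py|grep -v units
```

```text
t 14.45 tcp [467.2 130.7  30.9] tool y yaw 11.01 tilt 0.02 F [1.64 3.13 2.16] gap 0.0 ff 1.7309024557471275
units [-0.782 -9.671  0.615]
s 160.0 car rail [-76.1  -4.7] r 76.2 lat err(left+) -0.3 fwd 0.2 F fwd -2.8 F left 2.2
[[-0.049, -0.03, 0.0, 0.0, 0.0, -1.0, 0.0], [-0.052, -0.033, 0.0, 0.0, 0.0, -1.3, 0.0], [-0.05, -0.034, 0.0, 0.0, 0.0, -1.3, 0.0], [-0.049, -0.037, 0.0, 0.0, 0.0, -1.4, 0.0], [-0.047, -0.038, 0.0, 0.0, 0.0, -1.4, 0.0], [-0.047, -0.04, 0.0, 0.0, 0.0, -1.4, 0.0], [-0.045, -0.041, 0.0, 0.0, 0.0, -1.4, 0.0]]
ends car rail [-71.3 -21. ] heading -69.8 z err -0.002
px [319.7 216.9] area 79 world@z.044 [481.1  29.4  44. ]
px [255.2 223.8] area 87 world@z.044 [586.4 157.9  44. ]
t 14.5 tcp [466.6 130.1  30.7] tool y yaw 11.06 tilt 0.08 F [0.25 2.58 1.62] gap -0.0 ff 0.9303462989905142
```

Call:
{"op": "drive_tool", "data": {
  "increments": [
    [-0.05,-0.03,0,0,0,-1.1,0],
    [-0.052,-0.033,0,0,0,-1.3,0],
    [-0.05,-0.035,0,0,0,-1.3,0],
    [-0.05,-0.037,0,0,0,-1.4,0],
    [-0.048,-0.038,0,0,0,-1.4,0],
    [-0.047,-0.04,0,0,0,-1.4,0]
  ]
}}

```text
clock: 15.1
eef_pos: [0.46, 0.1136, 0.0307]
ee_rot: [0.581, 0.814, -0.0, -0.0]
force: [0.7, 3.4, 0.7]
finger_gap: 0.0004
finger_force: 1.3
```

```bash
python3 gen.py 7 3; python3 trk.py|grep -v units
```

```text
t 15.1 tcp [460.  113.6  30.7] tool y yaw 18.94 tilt 0.03 F [0.74 3.38 0.71] gap 0.0004 ff 1.3099733967692373
units [ 0.836 -9.44   0.619]
s 175.5 car rail [-71.9 -19.4] r 74.5 lat err(left+) -0.0 fwd -0.4 F fwd -2.9 F left 1.8
[[-0.052, -0.042, 0.0, 0.0, 0.0, -1.6, 0.0], [-0.042, -0.043, 0.0, 0.0, 0.0, -1.4, 0.0], [-0.042, -0.045, 0.0, 0.0, 0.0, -1.5, 0.0], [-0.042, -0.047, 0.0, 0.0, 0.0, -1.5, 0.0], [-0.04, -0.046, 0.0, 0.0, 0.0, -1.5, 0.0], [-0.04, -0.046, 0.0, 0.0, 0.0, -1.5, 0.0], [-0.04, -0.046, 0.0, 0.0, 0.0, -1.5, 0.0]]
ends car rail [-66.6 -32.6] heading -60.5 z err -0.006
px [255.3 223.8] area 88 world@z.044 [586.4 157.7  44. ]
px [178.7 321.4] area 90 world@z.044 [472.5 453.2  44. ]
t 15.15 tcp [459.5 113.1  30.5] tool y yaw 18.98 tilt 0.11 F [0.57 1.24 0.13] gap 0.0004 ff 0.5539456196129322
```

Call:
{"op": "drive_tool", "data": {
  "increments": [
    [-0.05,-0.042,0,0,0,-1.6,0],
    [-0.042,-0.043,0,0,0,-1.4,0],
    [-0.042,-0.045,0,0,0,-1.5,0],
    [-0.042,-0.046,0,0,0,-1.5,0],
    [-0.04,-0.046,0,0,0,-1.5,0],
    [-0.04,-0.046,0,0,0,-1.5,0],
    [-0.04,-0.046,0,0,0,-1.5,0]
  ]
}}

```text
clock: 15.85
eef_pos: [0.4507, 0.0937, 0.0303]
ee_rot: [0.504, 0.863, -0.001, -0.001]
force: [0.3, 1.4, 1.1]
finger_gap: 0.0
finger_force: 1.0
```

```bash
python3 gen.py 8 3
```

```text
t 15.85 tcp [450.7  93.7  30.3] tool y yaw 29.41 tilt 0.12 F [0.26 1.35 1.08] gap 0.0 ff 1.0296859731897712
units [ 2.793 -8.772  0.626]
s 191.0 car rail [-66.5 -32.9] r 74.2 lat err(left+) -0.4 fwd -0.7 F fwd -1.0 F left 0.9
[[-0.053, -0.045, 0.0, 0.0, 0.0, -1.8, 0.0], [-0.04, -0.045, 0.0, 0.0, 0.0, -1.5, 0.0], [-0.04, -0.045, 0.0, 0.0, 0.0, -1.5, 0.0], [-0.04, -0.045, 0.0, 0.0, 0.0, -1.5, 0.0], [-0.04, -0.045, 0.0, 0.0, 0.0, -1.5, 0.0], [-0.04, -0.045, 0.0, 0.0, 0.0, -1.5, 0.0], [-0.04, -0.045, 0.0, 0.0, 0.0, -1.5, 0.0], [-0.04, -0.045, 0.0, 0.0, 0.0, -1.5, 0.0]]
ends car rail [-58.2 -46. ] heading -48.2 z err -0.014
```

Call:
{"op": "drive_tool", "data": {
  "increments": [
    [-0.05,-0.045,0,0,0,-1.7,0],
    [-0.042,-0.045,0,0,0,-1.5,0],
    [-0.042,-0.045,0,0,0,-1.5,0],
    [-0.042,-0.045,0,0,0,-1.5,0],
    [-0.042,-0.045,0,0,0,-1.5,0],
    [-0.042,-0.045,0,0,0,-1.5,0]
  ]
}}

```text
clock: 16.45
eef_pos: [0.4458, 0.0755, 0.0302]
ee_rot: [0.434, 0.901, -0.001, -0.002]
force: [-1.8, 2.5, 2.5]
finger_gap: 0.0003
finger_force: 1.3
```

```bash
python3 gen.py 8 3; python3 - <<'E'
from h import *
s,ds=capture('side'); t,_=capture('top')
a=cv2.resize(s[165:275,250:350],None,fx=4,fy=4,interpolation=3); b=cv2.resize(t[110:220,240:340],None,fx=4,fy=4,interpolation=3)
cv2.imwrite('pics/m.png',cv2.convertScaleAbs(np.hstack([a,b])[:,:,::-1],alpha=1.4))
E
```

```text
t 16.45 tcp [445.8  75.5  30.2] tool y yaw 38.61 tilt 0.22 F [-1.84  2.52  2.54] gap 0.0003 ff 1.3059503812110052
units [ 4.383 -7.908  0.64 ]
s 204.0 car rail [-60.3 -43.2] r 74.2 lat err(left+) -0.2 fwd -0.5 F fwd -3.1 F left 0.2
[[-0.049, -0.045, 0.0, 0.0, 0.0, -1.9, 0.0], [-0.04, -0.046, 0.0, 0.0, 0.0, -1.5, 0.0], [-0.04, -0.046, 0.0, 0.0, 0.0, -1.5, 0.0], [-0.04, -0.046, 0.0, 0.0, 0.0, -1.5, 0.0], [-0.04, -0.046, 0.0, 0.0, 0.0, -1.5, 0.0], [-0.04, -0.046, 0.0, 0.0, 0.0, -1.5, 0.0], [-0.04, -0.046, 0.0, 0.0, 0.0, -1.5, 0.0], [-0.04, -0.046, 0.0, 0.0, 0.0, -1.5, 0.0]]
ends car rail [-49.9 -54.8] heading -38.9 z err -0.015
```

View pics/m.png

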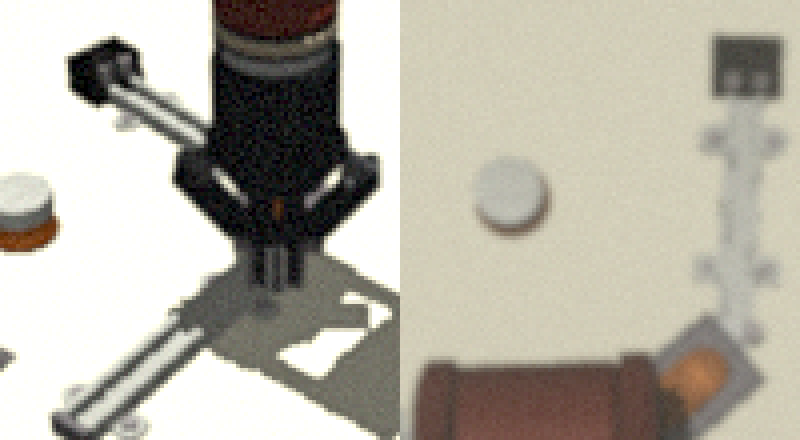

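The top view shows the carriage turned by about 45° in the bend, with the brush centred in the dish at (700,370). That was my tenth picture, so I'll work from numbers from here.

Call:
{"op": "drive_tool", "data": {
  "increments": [
    [-0.05,-0.045,0,0,0,-1.8,0],
    [-0.042,-0.046,0,0,0,-1.5,0],
    [-0.042,-0.046,0,0,0,-1.5,0],
    [-0.042,-0.046,0,0,0,-1.5,0],
    [-0.042,-0.046,0,0,0,-1.5,0],
    [-0.042,-0.046,0,0,0,-1.5,0],
    [-0.042,-0.046,0,0,0,-1.5,0]
  ]
}}

```text
clock: 17.25
eef_pos: [0.4446, 0.0536, 0.0301]
ee_rot: [0.347, 0.938, -0.001, -0.002]
force: [-0.9, 1.2, 1.3]
finger_gap: 0.0001
finger_force: 1.1
```

```bash
cat > tt.py <<'E'
from h import *
t,_=capture('top'); im=t.astype(int); k=((im[...,0]-im[...,2]>35)&(im[...,0]>1.5*im[...,2])).astype(np.uint8); k[:,:300]=0;k[:,350:]=0;k[:118]=0;k[235:]=0
n,l,st,c=cv2.connectedComponentsWithStats(k)
for i in range(1,n):
    if 60<st[i,4]<260:
        v,u=np.nonzero(l==i); B=atz(camera_model('top'),np.c_[u,v],.045)[:,:2]*1000; W,V=np.linalg.eigh(np.cov(B.T)); print('brush top',B.mean(0).round(1),st[i,4],'axis',np.degrees(np.arctan2(V[1,1],V[0,1])).round(1),'size',(4*np.sqrt(W)).round())
E
python3 gen.py 8 3; python3 tt.py
```

```text
t 17.25 tcp [444.6  53.6  30.1] tool y yaw 49.37 tilt 0.2 F [-0.88  1.2   1.35] gap 0.0001 ff 1.1410076916217804
units [ 6.049 -6.603  0.633]
s 219.0 car rail [-51.2 -53.7] r 74.2 lat err(left+) 0.4 fwd 0.4 F fwd -1.5 F left 0.4
[[-0.031, -0.047, 0.0, 0.0, 0.0, -1.9, 0.0], [-0.039, -0.047, 0.0, 0.0, 0.0, -1.5, 0.0], [-0.039, -0.047, 0.0, 0.0, 0.0, -1.5, 0.0], [-0.039, -0.047, 0.0, 0.0, 0.0, -1.5, 0.0], [-0.039, -0.047, 0.0, 0.0, 0.0, -1.5, 0.0], [-0.039, -0.047, 0.0, 0.0, 0.0, -1.5, 0.0], [-0.04, -0.047, 0.0, 0.0, 0.0, -1.5, 0.0], [-0.04, -0.047, 0.0, 0.0, 0.0, -1.5, 0.0]]
ends car rail [-38.9 -63.2] heading -28.2 z err -0.018
brush top [521.6 -15.3] 118 axis 169.9 size [30. 36.]
```

Call:
{"op": "drive_tool", "data": {
  "increments": [
    [-0.035,-0.047,0,0,0,-1.8,0],
    [-0.04,-0.047,0,0,0,-1.5,0],
    [-0.04,-0.047,0,0,0,-1.5,0],
    [-0.04,-0.047,0,0,0,-1.5,0],
    [-0.04,-0.047,0,0,0,-1.5,0],
    [-0.04,-0.047,0,0,0,-1.5,0],
    [-0.04,-0.047,0,0,0,-1.5,0]
  ]
}}

```text
clock: 18.0
eef_pos: [0.4462, 0.0324, 0.0301]
ee_rot: [0.258, 0.966, -0.001, -0.002]
force: [-0.4, 1.2, 1.5]
finger_gap: 0.0003
finger_force: 1.0
```

```bash
python3 gen.py 8 3; python3 tt.py
```

```text
t 18.0 tcp [446.2  32.4  30.1] tool y yaw 60.15 tilt 0.19 F [-0.39  1.17  1.51] gap 0.0003 ff 1.007741130888462
units [ 7.417 -5.002  0.632]
s 234.0 car rail [-40.3 -62.3] r 74.2 lat err(left+) 0.4 fwd 0.1 F fwd -0.9 F left 0.8
[[-0.037, -0.047, 0.0, 0.0, 0.0, -1.9, 0.0], [-0.039, -0.047, 0.0, 0.0, 0.0, -1.5, 0.0], [-0.039, -0.046, 0.0, 0.0, 0.0, -1.5, 0.0], [-0.041, -0.047, 0.0, 0.0, 0.0, -1.5, 0.0], [-0.041, -0.046, 0.0, 0.0, 0.0, -1.4, 0.0], [-0.041, -0.045, 0.0, 0.0, 0.0, -1.4, 0.0], [-0.043, -0.045, 0.0, 0.0, 0.0, -1.4, 0.0], [-0.043, -0.044, 0.0, 0.0, 0.0, -1.3, 0.0]]
ends car rail [-26.  -70.1] heading -18.2 z err -0.017
brush top [532.6 -17.5] 147 axis 135.0 size [29. 46.]
```

Call:
{"op": "drive_tool", "data": {
  "increments": [
    [-0.04,-0.047,0,0,0,-1.8,0],
    [-0.04,-0.047,0,0,0,-1.5,0],
    [-0.04,-0.046,0,0,0,-1.5,0],
    [-0.041,-0.046,0,0,0,-1.5,0],
    [-0.042,-0.046,0,0,0,-1.4,0],
    [-0.042,-0.045,0,0,0,-1.4,0],
    [-0.043,-0.045,0,0,0,-1.4,0]
  ]
}}

```text
clock: 18.75
eef_pos: [0.4525, 0.0118, 0.0301]
ee_rot: [0.168, 0.986, -0.0, -0.002]
force: [-1.9, 0.2, 0.8]
finger_gap: 0.0002
finger_force: 1.0
```

```bash
python3 gen.py 8 3; python3 tt.py
```

```text
t 18.75 tcp [452.5  11.8  30.1] tool y yaw 70.64 tilt 0.19 F [-1.86  0.22  0.78] gap 0.0002 ff 1.0099346190690994
units [ 8.457 -3.222  0.632]
s 249.5 car rail [-27.7 -69.3] r 74.6 lat err(left+) 0.4 fwd -0.0 F fwd -1.8 F left -0.4
[[-0.044, -0.043, 0.0, 0.0, 0.0, -1.4, 0.0], [-0.045, -0.044, 0.0, 0.0, 0.0, -1.3, 0.0], [-0.045, -0.042, 0.0, 0.0, 0.0, -1.2, 0.0], [-0.046, -0.04, 0.0, 0.0, 0.0, -1.1, 0.0], [-0.048, -0.04, 0.0, 0.0, 0.0, -1.1, 0.0], [-0.048, -0.038, 0.0, 0.0, 0.0, -1.1, 0.0], [-0.05, -0.037, 0.0, 0.0, 0.0, -1.0, 0.0], [-0.05, -0.035, 0.0, 0.0, 0.0, -0.9, 0.0]]
ends car rail [-10.5 -76.6] heading -10.2 z err -0.017
brush top [544.4 -22.1] 164 axis 148.1 size [31. 48.]
```

Call:
{"op": "drive_tool", "data": {
  "increments": [
    [-0.044,-0.043,0,0,0,-1.4,0],
    [-0.045,-0.043,0,0,0,-1.3,0],
    [-0.046,-0.042,0,0,0,-1.2,0],
    [-0.047,-0.04,0,0,0,-1.1,0],
    [-0.048,-0.04,0,0,0,-1.1,0],
    [-0.05,-0.038,0,0,0,-1.1,0],
    [-0.05,-0.037,0,0,0,-1.0,0]
  ]
}}

```text
clock: 19.5
eef_pos: [0.4656, -0.0064, 0.0306]
ee_rot: [0.097, 0.995, -0.0, -0.001]
force: [-2.0, 0.0, -0.2]
finger_gap: 0.0002
finger_force: 1.3
```

```bash
python3 gen.py 8 3; python3 tt.py
```

```text
t 19.5 tcp [465.6  -6.4  30.6] tool y yaw 78.9 tilt 0.07 F [-1.96  0.02 -0.22] gap 0.0002 ff 1.2585181980384879
units [ 9.162 -1.666  0.623]
s 267.5 car rail [-12. -76.] r 77.0 lat err(left+) 0.7 fwd 0.5 F fwd -1.9 F left -0.3
[[-0.04, -0.035, 0.0, 0.0, 0.0, -1.2, 0.0], [-0.052, -0.034, 0.0, 0.0, 0.0, -0.9, 0.0], [-0.052, -0.031, 0.0, 0.0, 0.0, -0.8, 0.0], [-0.055, -0.029, 0.0, 0.0, 0.0, -0.7, 0.0], [-0.055, -0.026, 0.0, 0.0, 0.0, -0.6, 0.0], [-0.057, -0.023, 0.0, 0.0, 0.0, -0.6, 0.0], [-0.057, -0.02, 0.0, 0.0, 0.0, -0.5, 0.0], [-0.06, -0.017, 0.0, 0.0, 0.0, -0.4, 0.0]]
ends car rail [  9.1 -82. ] heading -5.5 z err -0.009
brush top [562.3 -28.1] 159 axis 162.2 size [32. 45.]
```

Call:
{"op": "drive_tool", "data": {
  "increments": [
    [-0.045,-0.035,0,0,0,-1.1,0],
    [-0.052,-0.034,0,0,0,-0.9,0],
    [-0.053,-0.031,0,0,0,-0.8,0],
    [-0.055,-0.029,0,0,0,-0.7,0],
    [-0.055,-0.026,0,0,0,-0.6,0],
    [-0.057,-0.023,0,0,0,-0.6,0]
  ]
}}

```text
clock: 20.15
eef_pos: [0.4806, -0.0176, 0.0308]
ee_rot: [0.056, 0.998, -0.0, 0.0]
force: [-3.1, -0.1, -0.9]
finger_gap: -0.0
finger_force: 1.2
```

```bash
python3 gen.py 8 3; python3 tt.py
```

```text
t 20.15 tcp [480.6 -17.6  30.8] tool y yaw 83.57 tilt 0.01 F [-3.12 -0.06 -0.88] gap -0.0 ff 1.248425637620585
units [ 9.591 -0.726  0.615]
s 285.0 car rail [  4.4 -80.9] r 81.0 lat err(left+) 0.5 fwd -0.0 F fwd -3.1 F left -0.4
[[-0.06, -0.018, 0.0, 0.0, 0.0, -0.7, 0.0], [-0.06, -0.015, 0.0, 0.0, 0.0, -0.3, 0.0], [-0.06, -0.01, 0.0, 0.0, 0.0, -0.2, 0.0], [-0.06, -0.006, 0.0, 0.0, 0.0, -0.1, 0.0], [-0.06, -0.002, 0.0, 0.0, 0.0, -0.0, 0.0], [-0.06, -0.001, 0.0, 0.0, 0.0, -0.0, 0.0], [-0.06, -0.001, 0.0, 0.0, 0.0, -0.0, 0.0], [-0.06, -0.001, 0.0, 0.0, 0.0, -0.0, 0.0]]
ends car rail [ 27.9 -85. ] heading -5.0 z err -0.003
brush top [581.8 -31.6] 130 axis 167.5 size [31. 38.]
```

Call:
{"op": "drive_tool", "data": {
  "increments": [
    [-0.06,-0.018,0,0,0,-0.6,0],
    [-0.06,-0.015,0,0,0,-0.3,0],
    [-0.06,-0.01,0,0,0,-0.2,0],
    [-0.06,-0.006,0,0,0,-0.1,0],
    [-0.06,-0.002,0,0,0,0,0],
    [-0.06,-0.001,0,0,0,0,0],
    [-0.06,-0.001,0,0,0,0,0],
    [-0.06,0,0,0,0,0,0]
  ]
}}

```text
clock: 21.0
eef_pos: [0.5042, -0.0225, 0.031]
ee_rot: [0.046, 0.999, -0.0, 0.0]
force: [-4.6, -1.2, 3.1]
finger_gap: -0.0001
finger_force: 2.3
```

```bash
python3 gen.py 8 3; python3 tt.py
```

```text
t 21.0 tcp [504.2 -22.5  31. ] tool y yaw 84.74 tilt 0.01 F [-4.63 -1.21  3.15] gap -0.0001 ff 2.2963370382785797
units [10.082 -0.477  0.619]
s 309.0 car rail [ 27.9 -85. ] r 89.5 lat err(left+) 0.1 fwd -0.0 F fwd -4.5 F left -1.6
[[-0.061, -0.0, 0.0, 0.0, 0.0, -0.3, 0.0], [-0.06, -0.0, 0.0, 0.0, 0.0, -0.0, 0.0], [-0.06, -0.0, 0.0, 0.0, 0.0, -0.0, 0.0], [-0.06, -0.0, 0.0, 0.0, 0.0, -0.0, 0.0], [-0.06, -0.0, 0.0, 0.0, 0.0, -0.0, 0.0], [-0.06, -0.0, 0.0, 0.0, 0.0, -0.0, 0.0], [-0.06, -0.0, 0.0, 0.0, 0.0, -0.0, 0.0], [-0.06, -0.0, 0.0, 0.0, 0.0, -0.0, 0.0]]
ends car rail [ 51.7 -88.5] heading -5.0 z err -0.001
brush top [608.9 -35.3] 101 axis 54.9 size [29. 32.]
```

Call:
{"op": "drive_tool", "data": {
  "increments": [
    [-0.05,-0.006,0,0,0,0,0],
    [-0.05,-0.003,0,0,0,0,0],
    [-0.05,-0.002,0,0,0,0,0],
    [-0.05,-0.002,0,0,0,0,0],
    [-0.05,-0.002,0,0,0,0,0]
  ]
}}

```text
clock: 21.55
eef_pos: [0.5169, -0.0241, 0.0308]
ee_rot: [0.046, 0.999, 0.0, 0.001]
force: [-2.3, 0.3, -0.4]
finger_gap: -0.0001
finger_force: 0.9
```

```bash
python3 gen.py 1 3; python3 tt.py
```

```text
t 21.55 tcp [516.9 -24.1  30.8] tool y yaw 84.72 tilt 0.07 F [-2.3   0.33 -0.36] gap -0.0001 ff 0.8915154822170734
units [10.34  -0.472  0.605]
s 322.0 car rail [ 40.8 -86.9] r 96.0 lat err(left+) -0.4 fwd -0.2 F fwd -2.3 F left 0.1
[[-0.063, 0.008, 0.0, 0.0, 0.0, -0.3, 0.0]]
ends car rail [ 43.8 -87.3] heading -5.0 z err -0.003
brush top [623.7 -36.2] 89 axis 86.3 size [27. 31.]
```

Call:
{"op": "drive_tool", "data": {
  "increments": [
    [-0.06,-0.001,0,0,0,0,0],
    [-0.06,-0.001,0,0,0,0,0],
    [-0.06,-0.001,0,0,0,0,0],
    [-0.06,-0.001,0,0,0,0,0],
    [-0.06,-0.001,0,0,0,0,0],
    [-0.06,-0.001,0,0,0,0,0],
    [-0.06,-0.001,0,0,0,0,0],
    [-0.06,-0.001,0,0,0,0,0]
  ]
}}

```text
clock: 22.4
eef_pos: [0.5404, -0.0269, 0.0309]
ee_rot: [0.046, 0.999, 0.0, 0.0]
force: [-2.6, -0.3, 1.7]
finger_gap: -0.0002
finger_force: 1.4
```

Call:
{"op": "drive_tool", "data": {
  "increments": [
    [-0.04,-0.001,0,0,0,0,0],
    [-0.04,-0.001,0,0,0,0,0],
    [-0.04,0,0,0,0,0,0]
  ]
}}

```text
clock: 22.7
eef_pos: [0.5461, -0.0275, 0.0308]
ee_rot: [0.046, 0.999, 0.0, -0.0]
force: [-2.9, 0.4, 2.4]
finger_gap: 0.0003
finger_force: 1.5
```

```bash
python3 gen.py 1 3; python3 tt.py
```

```text
t 22.7 tcp [546.1 -27.5  30.8] tool y yaw 84.72 tilt 0.01 F [-2.92  0.37  2.44] gap 0.0003 ff 1.4726605452597141
units [10.927 -0.457  0.619]
s 351.0 car rail [ 69.5 -91.1] r 114.6 lat err(left+) -1.2 fwd 0.2 F fwd -2.9 F left 0.1
[[-0.055, 0.024, 0.0, 0.0, 0.0, -0.3, 0.0]]
ends car rail [ 72.5 -91.6] heading -5.0 z err -0.003
```

Call:
{"op": "drive_tool", "data": {
  "increments": [
    [-0.04,-0.001,0,0,0,0,0],
    [-0.04,-0.001,0,0,0,0,0],
    [-0.03,0,0,0,0,0,0]
  ]
}}

```text
clock: 23.05
eef_pos: [0.5517, -0.0281, 0.0307]
ee_rot: [0.046, 0.999, -0.0, 0.0]
force: [-2.3, 1.3, 1.9]
finger_gap: 0.0
finger_force: 1.2
```

Call:
{"op": "drive_tool", "data": {
  "increments": [
    [-0.03,-0.001,0,0,0,0,0],
    [-0.03,0,0,0,0,0,0]
  ]
}}

```text
clock: 23.25
eef_pos: [0.5542, -0.0284, 0.0307]
ee_rot: [0.046, 0.999, 0.0, -0.001]
force: [-5.1, -0.6, 2.9]
finger_gap: 0.0001
finger_force: 3.0
```

Call:
{"op": "drive_tool", "data": {
  "increments": [
    [-0.03,-0.001,0,0,0,0,0]
  ]
}}

```text
clock: 23.35
eef_pos: [0.5542, -0.0284, 0.0306]
ee_rot: [0.046, 0.999, 0.0, -0.002]
force: [-9.9, 1.1, 7.8]
finger_gap: -0.0002
finger_force: 4.6
```

The rollers have been reached at 9.9 N. Advancing in tiny steps.

Call:
{"op": "drive_tool", "data": {
  "increments": [
    [-0.015,0,0,0,0,0,0]
  ]
}}

```text
clock: 23.45
eef_pos: [0.5543, -0.0284, 0.0306]
ee_rot: [0.046, 0.999, 0.0, -0.003]
force: [-10.7, 0.7, 8.5]
finger_gap: -0.0
finger_force: 4.9
```

Call:
{"op": "drive_tool", "data": {
  "increments": [
    [-0.01,0,0,0,0,0,0]
  ]
}}

```text
clock: 23.55
eef_pos: [0.5544, -0.0284, 0.0306]
ee_rot: [0.046, 0.999, 0.0, -0.004]
force: [-9.8, 1.7, 9.1]
finger_gap: 0.0002
finger_force: 5.0
```

Call:
{"op": "drive_tool", "data": {
  "increments": [
    [-0.02,0,0,0,0,0,0]
  ]
}}

```text
clock: 23.65
eef_pos: [0.5551, -0.0284, 0.0306]
ee_rot: [0.046, 0.999, 0.0, -0.004]
force: [-11.2, 0.1, 9.1]
finger_gap: 0.0002
finger_force: 5.3
```

Call:
{"op": "drive_tool", "data": {
  "increments": [
    [-0.01,0,-0.01,0,0,0,0]
  ]
}}

```text
clock: 23.75
eef_pos: [0.5558, -0.0284, 0.0307]
ee_rot: [0.046, 0.999, 0.0, -0.004]
force: [-8.1, 0.6, 3.4]
finger_gap: 0.0001
finger_force: 4.2
```

Moving through the rollers; the force dropped to 8 N.

Call:
{"op": "drive_tool", "data": {
  "increments": [
    [-0.015,0,0,0,0,0,0]
  ]
}}

```text
clock: 23.85
eef_pos: [0.5561, -0.0284, 0.0307]
ee_rot: [0.046, 0.999, 0.0, -0.004]
force: [-9.3, 1.2, 7.2]
finger_gap: -0.0001
finger_force: 4.8
```

Call:
{"op": "drive_tool", "data": {
  "increments": [
    [-0.015,0,0,0,0,0,0]
  ]
}}

```text
clock: 23.95
eef_pos: [0.5569, -0.0285, 0.0307]
ee_rot: [0.046, 0.999, 0.0, -0.004]
force: [-9.9, 0.8, 6.8]
finger_gap: 0.0001
finger_force: 4.7
```

Call:
{"op": "drive_tool", "data": {
  "increments": [
    [-0.01,0,0,0,0,0,0]
  ]
}}

```text
clock: 24.05
eef_pos: [0.5575, -0.0285, 0.0307]
ee_rot: [0.046, 0.999, 0.0, -0.004]
force: [-8.8, 0.2, 5.8]
finger_gap: 0.0001
finger_force: 4.4
```

Call:
{"op": "drive_tool", "data": {
  "increments": [
    [-0.015,0,0,0,0,0,0]
  ]
}}

```text
clock: 24.15
eef_pos: [0.5584, -0.0286, 0.0307]
ee_rot: [0.046, 0.999, 0.0, -0.004]
force: [-8.1, 0.6, 5.0]
finger_gap: -0.0001
finger_force: 4.1
```

Call:
{"op": "drive_tool", "data": {
  "increments": [
    [-0.015,0,0,0,0,0,0]
  ]
}}

```text
clock: 24.25
eef_pos: [0.5597, -0.0287, 0.0307]
ee_rot: [0.046, 0.999, 0.0, -0.003]
force: [-6.8, 0.3, 3.1]
finger_gap: -0.0002
finger_force: 3.4
```

Call:
{"op": "drive_tool", "data": {
  "increments": [
    [-0.015,0,0,0,0,0,0]
  ]
}}

```text
clock: 24.35
eef_pos: [0.561, -0.0289, 0.0307]
ee_rot: [0.046, 0.999, 0.0, -0.002]
force: [-5.3, 0.3, 3.1]
finger_gap: 0.0001
finger_force: 2.6
```

Call:
{"op": "drive_tool", "data": {
  "increments": [
    [-0.015,0,0,0,0,0,0]
  ]
}}

```text
clock: 24.45
eef_pos: [0.5624, -0.0291, 0.0307]
ee_rot: [0.046, 0.999, 0.0, -0.001]
force: [-3.1, 0.3, -0.1]
finger_gap: -0.0
finger_force: 1.7
```

The resistance is dropping as the rollers close behind the stud. A little more.

Call:
{"op": "drive_tool", "data": {
  "increments": [
    [-0.015,0,0,0,0,0,0]
  ]
}}

```text
clock: 24.55
eef_pos: [0.5643, -0.0293, 0.0309]
ee_rot: [0.046, 0.999, 0.0, -0.0]
force: [-0.6, 0.1, -1.4]
finger_gap: 0.0004
finger_force: 0.7
```

Call:
{"op": "drive_tool", "data": {
  "increments": [
    [-0.015,0,0,0,0,0,0]
  ]
}}

```text
clock: 24.65
eef_pos: [0.5659, -0.0296, 0.0312]
ee_rot: [0.046, 0.999, -0.0, 0.001]
force: [-0.9, 0.2, -0.4]
finger_gap: -0.0001
finger_force: 0.4
```

Call:
{"op": "drive_tool", "data": {
  "increments": [
    [-0.015,0,0,0,0,0,0]
  ]
}}

```text
clock: 24.75
eef_pos: [0.5669, -0.0297, 0.0315]
ee_rot: [0.046, 0.999, -0.0, 0.001]
force: [-1.7, 0.1, -1.3]
finger_gap: -0.0001
finger_force: 0.9
```

Call:
{"op": "drive_tool", "data": {
  "increments": [
    [-0.015,0,0,0,0,0,0]
  ]
}}

```text
clock: 24.85
eef_pos: [0.5669, -0.0297, 0.0315]
ee_rot: [0.046, 0.999, -0.0, -0.0]
force: [-4.2, 0.1, 0.9]
finger_gap: -0.0001
finger_force: 1.6
```

Call:
{"op": "drive_tool", "data": {
  "increments": [
    [-0.015,0,0,0,0,0,0]
  ]
}}

```text
clock: 24.95
eef_pos: [0.5669, -0.0297, 0.0315]
ee_rot: [0.046, 0.999, 0.0, -0.001]
force: [-4.9, -0.3, 4.4]
finger_gap: -0.0001
finger_force: 2.7
```

It is against the stop after the click: no travel and the force is climbing. Backing off and clearing away.

Call:
{"op": "drive_tool", "data": {
  "increments": [
    [0.1,0,0,0,0,0,0],
    [0.3,0,0,0,0,0,0],
    [0.4,0,0,0,0,0,0],
    [0,0,-0.5,0,0,0,0],
    [0,0,-0.8,0,0,0,0],
    [0,0,-0.8,0,0,0,0],
    [0.4,0.5,-0.4,0,0,0,0],
    [0.3,0.8,-0.2,0,0,0,0],
    [0.3,0.8,0,0,0,0,0],
    [0,0.8,0,0,0,0,0],
    [0,0.3,0,0,0,0,0],
    [0,0,0,0,0,0,0]
  ]
}}

```text
clock: 26.15
eef_pos: [0.4933, 0.1395, 0.1669]
ee_rot: [0.044, 0.999, 0.0, 0.001]
force: [-0.5, -0.0, -0.6]
finger_gap: -0.0003
finger_force: 0.0
```

```bash
python3 tt.py; python3 trk.py; python3 - <<'E'
from h import *
from gen import O,YAW,T
t,d=capture('top'); m=camera_model('top'); g=cv2.cvtColor(t,cv2.COLOR_RGB2GRAY)
# dish: grey pixels around brush within expected window
r,_=capture('side')
i0=np.load('top0.npz')['im'].astype(int); df=np.abs(t.astype(int)-i0).sum(2)
k=(df>60).astype(np.uint8); k[:,:305]=0; k[:,350:]=0; k[:118]=0; k[205:]=0
v,u=np.nonzero(cv2.morphologyEx(k,cv2.MORPH_OPEN,np.ones((3,3),np.uint8)))
B=atz(m,np.c_[u,v],.03)[:,:2]*1000; print(len(B),cv2.minAreaRect(np.float32(B)),np.percentile(B[:,0],[1,99]))
M=np.array([[np.cos(YAW),-np.sin(YAW)],[np.sin(YAW),np.cos(YAW)]]); c=np.array([-80*np.cos(T)+100*np.sin(T),-80*np.sin(T)-100*np.cos(T)]); f=np.array([np.sin(T),-np.cos(T)])
print('model home origin',O+M@c,'dish',O+M@(c+2*f))
def box(dark):pass
E
```

```text
brush top [657.5 -37.7] 225 axis 174.0 size [32. 65.]
px [294.1 185. ] area 70 world@z.044 [636.9 -37.4  44. ]
px [255.2 223.8] area 87 world@z.044 [586.4 157.9  44. ]
px [207.3 320.6] area 80 world@z.044 [432.6 416.2  44. ]
px [189.7 331.2] area 341 world@z.044 [437.7 452.1  44. ]
px [166.9 334.5] area 144 world@z.044 [463.4 484.   44. ]
t 26.25 tcp [492.9 137.4 166.3] tool y yaw 84.76 tilt 0.06 F [-0.01  0.41 -0.06] gap 0.0001 ff 0.0
units [ 9.569 -3.634  3.321]
865 ((649.4710083007812, -36.782135009765625), (60.42412185668945, 145.4095001220703), 84.8355484008789) [579.76910618 718.80761618]
model home origin [652.54701039 -35.61115012] dish [654.53939979 -35.78546161]
```

Everything is consistent: the force peaked and dropped, then the carriage met the stop, and its pose matches home. The brush measures 32×65 mm flat, centred in the dish within about 2 mm. Handing in.

```bash
python3 -c "
from station import *
print(hand_in())"
```

```text
the job is handed in; nothing more can be done
None
```

The job is handed in: the brush lies flat in the grey carriage's dish, and the carriage clicked home in the catch after a peak push of about 11 N; no verdict came back from the judging.

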